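Glue up heel lifts in spring clamps

TASK

The cement on the heel lifts in the dust box is ready: hold the spring latch down while sliding the cover fully open, then stand every lift, straight edge down, in the slot at the front of a heel base on the jig, one lift to a base, flush and centred on it. Clip one of the spring clamps from the rail down over the top of each such pair, so that its jaws grip lift and base together; spare clamps stay on the rail. At the end slide the cover shut again so that the latch springs up and locks it, and leave the bottle and the tack tin where they are.

Things in the scene. Friction and masses are not known exactly. Their poses are not given: they have to be found in the camera images.
- lift_1_mid (a point): brown leather heel lift (40 g), a D-shaped plate 10 mm thick, 69 mm wide, 65 mm high on its straight edge; the sides are parallel (67-69 mm) up to half height, rounded above. This point: its centre, 32.5 mm above the straight edge; z up from straight edge to crown, x along the thickness, y across the width. Starts in one of the dust box's slots; may be absent (2 or 3 lifts in all)
- lift_2_mid (a point): brown leather heel lift (40 g), a D-shaped plate 10 mm thick, 69 mm wide, 65 mm high on its straight edge; the sides are parallel (67-69 mm) up to half height, rounded above. This point: its centre, 32.5 mm above the straight edge; z up from straight edge to crown, x along the thickness, y across the width. Starts in one of the dust box's slots; may be absent (2 or 3 lifts in all)
- lift_3_mid (a point): brown leather heel lift (40 g), a D-shaped plate 10 mm thick, 69 mm wide, 65 mm high on its straight edge; the sides are parallel (67-69 mm) up to half height, rounded above. This point: its centre, 32.5 mm above the straight edge; z up from straight edge to crown, x along the thickness, y across the width. Starts in one of the dust box's slots; may be absent (2 or 3 lifts in all)
- clamp_1: steel spring clamp (95 g), 100 mm long, 20 mm wide along y, upright on the rail: black handles up, jaws down. Origin on the hinge pin, y along it, z up, x across the jaws. Handles 10-55 mm above the pin; at 40 mm they are 50 mm apart outside on the rail, 31 mm (parallel) squeezed to the stop. Pads 30-46 mm below the pin; an edge may enter to 12 mm below it; on the rail it is at 20 mm
- clamp_1_jaw (a joint): hinge of that clamp, rad: 0 with the pads 18 mm apart, +0.1 at 22 mm, +0.45 squeezed to the stop (pads 35 mm apart, about 14 N on the handles), -0.45 shut on nothing; a spring closes it with 10 N at the pads
- clamp_2: steel spring clamp (95 g), 100 mm long, 20 mm wide along y, upright on the rail: black handles up, jaws down. Origin on the hinge pin, y along it, z up, x across the jaws. Handles 10-55 mm above the pin; at 40 mm they are 50 mm apart outside on the rail, 31 mm (parallel) squeezed to the stop. Pads 30-46 mm below the pin; an edge may enter to 12 mm below it; on the rail it is at 20 mm
- clamp_2_jaw (a joint): hinge of that clamp, rad: 0 with the pads 18 mm apart, +0.1 at 22 mm, +0.45 squeezed to the stop (pads 35 mm apart, about 14 N on the handles), -0.45 shut on nothing; a spring closes it with 10 N at the pads
- clamp_3: steel spring clamp (95 g), 100 mm long, 20 mm wide along y, upright on the rail: black handles up, jaws down. Origin on the hinge pin, y along it, z up, x across the jaws. Handles 10-55 mm above the pin; at 40 mm they are 50 mm apart outside on the rail, 31 mm (parallel) squeezed to the stop. Pads 30-46 mm below the pin; an edge may enter to 12 mm below it; on the rail it is at 20 mm
- clamp_3_jaw (a joint): hinge of that clamp, rad: 0 with the pads 18 mm apart, +0.1 at 22 mm, +0.45 squeezed to the stop (pads 35 mm apart, about 14 N on the handles), -0.45 shut on nothing; a spring closes it with 10 N at the pads
- clamp_rail: rail where the clamps are kept: an 18 mm plywood board, 300 mm long (its y), on edge on two feet, fixed; origin on the bench under its middle, top edge 80 mm above the bench
- jig: gluing jig, loose on the bench (1.6 kg): beech board 92 x 290 x 14 mm with three stations in a row along y; origin at the centre of its underside, x from the fences to the heel bases, away from the robot. Right of it (y below -0.23) stands the place's sole block with a brush leaning up to 0.33 m above the bench: keep clear
- station_1 (a point): station of the jig, axes as the jig's: point on the board's top at the foot of the front face of a fixed wooden heel base (D-shaped, 56 wide, 60 high, 12 thick, at x 0 to +12 mm). In front of it a slot (x -13 to 0 mm), then a fence 44 wide, 26 high, round on top (x -23 to -13 mm). A lift flush on the base has its centre at x -5, z +32.5 mm; both are then 22 mm thick
- station_2 (a point): station of the jig, axes as the jig's: point on the board's top at the foot of the front face of a fixed wooden heel base (D-shaped, 56 wide, 60 high, 12 thick, at x 0 to +12 mm). In front of it a slot (x -13 to 0 mm), then a fence 44 wide, 26 high, round on top (x -23 to -13 mm). A lift flush on the base has its centre at x -5, z +32.5 mm; both are then 22 mm thick
- station_3 (a point): station of the jig, axes as the jig's: point on the board's top at the foot of the front face of a fixed wooden heel base (D-shaped, 56 wide, 60 high, 12 thick, at x 0 to +12 mm). In front of it a slot (x -13 to 0 mm), then a fence 44 wide, 26 high, round on top (x -23 to -13 mm). A lift flush on the base has its centre at x -5, z +32.5 mm; both are then 22 mm thick
- dust_box: plywood tray, fixed, 277 x 140 mm, side walls 26 mm high; x runs along its rails from the near end (-123 mm) to the far end (+154); origin on the bench under the partition; end wall and partition 78 mm high. Near part (x -117 to 0, 130 mm wide inside): floor at 8 mm, lifts stand across it in slots at x -100, -66, -32 mm, crowns at 73 mm; far part: thread spools
- cover (a joint): grey sheet hood (top 88 mm above the bench, sides down to the rails) over the near part of the dust box: metres slid along the box's +x, 0 shut to 0.121 fully open; 1.5 N of friction; it carries the latch and has no other grip
- latch (a joint): steel latch bar on the cover: metres pressed down, 0 up to 0.008 at the bottom (2 N rising to 5.5 N). Up, it stands against the lugs of two steel brackets on the box and locks the cover shut; past the lugs it blocks the way back too. It passes under them only while held 5 mm or more down
- latch_top (a point): middle of the latch's thumb plate, on its upper face, 100 mm above the bench when up; axes as the box's; moves with cover and latch. Plate 36 mm wide (y), a lip 7 mm high at each x end, 42 mm apart inside, to push against
- solvent_bottle: white bottle with a red cap, 68 mm across, 170 mm high, behind the rail; a bystander; origin at the centre of its underside
- tack_tin: round open tin of tacks, 68 mm across, 24 mm high, behind the rail; a bystander; origin at the centre of its underside
Mind the look-alikes: they are no part of the job. What is shaped like the clamp_3 but orange is not meant. Leave any purple look-alike of the clamp_2 alone.

How it is judged:
On the way, in this order (a step that is already met when the one before it is completed fails the run):
1. the cover is slid fully open (value of joint cover above 0.11 m), for 0.2 s.
2. every lift is seated against a heel base and gripped with it by a clamp (x of lift_1_mid in the frame of station_2 between -0.008 and -0.003 m and z of lift_1_mid in the frame of station_2 between 0.029 and 0.0365 m and angle between the x axis of each of lift_1_mid, lift_2_mid, lift_3_mid and the x axis of jig, either way round below 0.07 rad and angle between each of lift_1_mid, lift_2_mid, lift_3_mid's own z axis and vertical below 0.12 rad and (y of lift_1_mid in the frame of station_1 between -0.008 and 0.008 m or y of lift_1_mid in the frame of station_2 between -0.008 and 0.008 m or y of lift_1_mid in the frame of station_3 between -0.008 and 0.008 m) and ((contact force between clamp_1 and lift_1 above 3 N and contact force between clamp_1 and jig above 3 N and angle between clamp_1's own z axis and vertical below 0.35 rad) or (contact force between clamp_2 and lift_1 above 3 N and contact force between clamp_2 and jig above 3 N and angle between clamp_2's own z axis and vertical below 0.35 rad) or (contact force between clamp_3 and lift_1 above 3 N and contact force between clamp_3 and jig above 3 N and angle between clamp_3's own z axis and vertical below 0.35 rad)) and x of lift_2_mid in the frame of station_2 between -0.008 and -0.003 m and z of lift_2_mid in the frame of station_2 between 0.029 and 0.0365 m and (y of lift_2_mid in the frame of station_1 between -0.008 and 0.008 m or y of lift_2_mid in the frame of station_2 between -0.008 and 0.008 m or y of lift_2_mid in the frame of station_3 between -0.008 and 0.008 m) and ((contact force between clamp_1 and lift_2 above 3 N and contact force between clamp_1 and jig above 3 N and angle between clamp_1's own z axis and vertical below 0.35 rad) or (contact force between clamp_2 and lift_2 above 3 N and contact force between clamp_2 and jig above 3 N and angle between clamp_2's own z axis and vertical below 0.35 rad) or (contact force between clamp_3 and lift_2 above 3 N and contact force between clamp_3 and jig above 3 N and angle between clamp_3's own z axis and vertical below 0.35 rad)) and x of lift_3_mid in the frame of station_2 between -0.008 and -0.003 m and z of lift_3_mid in the frame of station_2 between 0.029 and 0.0365 m and (y of lift_3_mid in the frame of station_1 between -0.008 and 0.008 m or y of lift_3_mid in the frame of station_2 between -0.008 and 0.008 m or y of lift_3_mid in the frame of station_3 between -0.008 and 0.008 m) and ((contact force between clamp_1 and lift_3 above 3 N and contact force between clamp_1 and jig above 3 N and angle between clamp_1's own z axis and vertical below 0.35 rad) or (contact force between clamp_2 and lift_3 above 3 N and contact force between clamp_2 and jig above 3 N and angle between clamp_2's own z axis and vertical below 0.35 rad) or (contact force between clamp_3 and lift_3 above 3 N and contact force between clamp_3 and jig above 3 N and angle between clamp_3's own z axis and vertical below 0.35 rad))), for 0.3 s.
At the end, for the whole second after the job is handed in: each lift stands in a slot, straight edge down, flush on its heel base (3 mm, 0.07 rad) and centred to 8 mm, a clamp pressing over 3 N on both it and the jig; other clamps grip the rail; cover within 4 mm of shut, latch up; all at rest (all of step 2 and (contact force between clamp_1 and clamp_rail above 3 N or contact force between clamp_1 and lift_1 above 3 N or contact force between clamp_1 and lift_2 above 3 N or contact force between clamp_1 and lift_3 above 3 N) and (contact force between clamp_2 and clamp_rail above 3 N or contact force between clamp_2 and lift_1 above 3 N or contact force between clamp_2 and lift_2 above 3 N or contact force between clamp_2 and lift_3 above 3 N) and (contact force between clamp_3 and clamp_rail above 3 N or contact force between clamp_3 and lift_1 above 3 N or contact force between clamp_3 and lift_2 above 3 N or contact force between clamp_3 and lift_3 above 3 N) and value of joint cover below 0.004 m and value of joint latch below 0.0015 m and linear speed of each of lift_1, lift_2, lift_3, clamp_1, clamp_2, clamp_3 below 0.02 m/s); the robot touches nothing.
It fails at once if the solvent bottle is pushed over or away (distance of solvent_bottle from where it was at the start of the episode above 0.03 m or angle between solvent_bottle's own z axis and vertical above 0.4 rad).
It fails at once if the tack tin is pushed away (distance of tack_tin from where it was at the start of the episode above 0.04 m).
Of lift_1, lift_2, lift_3 only 2 to 3 are there at a start; the rules pass over those that are not, and their reading is None.
At some moment in a run one of jig may be knocked a few centimetres aside while the robot is not near it.
It also fails if it takes over 210 s, if anything falls off the work surface, if the arm or the gripper's body presses on something with over 40 N, if the wrist force passes 120 N, or if a joint passes its speed limit or range.

ROBOT

A 7-joint arm with a two-finger parallel gripper is mounted at the origin on a cart in front of the work surface, level with it; the furniture and walls round the work are solid. World frame = base frame: x ahead of the robot, y to its left, z up, the work surface at z = 0. Lengths are in m, angles in rad, forces in N, time in s.
With the tool pointing down it reaches from about 0.425 to 0.875 m from the base axis. Payload 4.7 kg.
Tool frame: the origin (TCP) lies on the centre line of the jaws, within the pads' length; the fingertips stand 17 mm ahead of it and the grasp point (between the pads) lies 2 mm behind it; y points along the fingers, z is the direction in which the jaws open and shut, and the axes are right-handed (so a half turn about y gives the same grasp; the last joint's range is limited). The gripper opens to 87 mm and grips with 3 to 60 N. Pads are 19 mm wide; open, the fingers measure 117 mm over their backs; the gripper's body (75 mm by 190 mm) begins 51 mm behind the grasp point.
Start: joints at [0.014, 0.321, -0.07, 1.45, 0.023, 1.371, -0.057], TCP at [0.65, -0, 0.24] pointing down, gripper open.
Joint ranges: [-2.86, 2.86], [-0.3, 2.09], [-1.38, 1.24], [0.06, 2.45], [-1.56, 4.7], [0.09, 2.05], [-2.69, 2.69]. Speed limits (rad/s): [2.57, 2.57, 3.14, 3.14, 3.14, 3.14, 3.14].

INTERFACE

Orientations are given as a unit quaternion [w, x, y, z].
In Python, from rig import read_state, capture, get_calibration, sign_off, recognise, spot_point gives the robot as it stands. The module is installed in compiled form; this text tells all that it offers.
- The arm moves only by the tool carry_out, never from a script. Its argument "deltas" is a list that holds one entry, the list of rows, each a list of 5 numbers: the shift along the tool's x, y, z in cm, then the turn about the tool's y in degrees, then the closure in counts, from 0 (fully open) to 255 (shut). A call has 1 to 10 rows; each row shifts and turns the commanded pose from where the row before left it, along the tool's axes as they then stand; what a row does not reach is not made up. A row lasts 1/12 s, in which the tool goes at most 41.7 mm and 7.16 degrees, less where a joint would pass 70% of its speed; a pose out of reach is approached as far as the arm can. A call with a gripper value outside its range is refused whole. The fingers move at their own pace and stop on an object; "grip_force" is the grip in N (left out, the last holds). Time passes only in rows, so rows that do not move let the fingers close. It gives the time, the measured TCP pose, the force and the opening at its end, in the units of the state.
- read_state(): the state, without advancing time (a new reading comes with each control period).
- capture(name): name is "scene" or "side" or "wrist"; returns the picture (400x640x3 uint8, red, green, blue); there is no depth.
- get_calibration(name): a dict with "fov_y" (degrees; the focal length in pixels is half the picture's height over the tangent of half this angle, whatever the lens; pixels are square), "cx", "cy" (the principal point, pixels), "pose" (4x4, takes a point from camera to world coordinates). Camera axes: x right, y up, looking along -z (the intrinsics and any distortion apply to the point x, -y, -z); pixel columns grow to the right and rows downward; lengths in m; the calibration is good to about 2 mm. A picture is of the moment at which its call begins: read the wrist's pose just before it. get_calibration takes no time and is no camera call; for the wrist camera it gives the pose at the moment of the call.
- sign_off(): hands the job in, once; it reports no verdict.
Trained networks look in the newest picture that a camera, given by its name, has taken for a name from the list of things; names that differ only in an ending like _2 or _b are one class to them, and where a whole thing is asked for, a point or a joint stands for the part that bears it (a point fixed in the world has none). Each returns a list of dicts, best first, with "conf" (0 to 1); they miss things now and then, are a little off and sometimes report something else, mostly with a low value. They report only what shows in the picture. A call takes as long as a camera call. They do not tell look-alikes from the thing itself.
- recognise(camera, thing): "at" ([column, row] in pixels, amid what is visible of it).
- spot_point(camera, thing): "at" ([column, row] in pixels: a listed point, or the origin of a listed thing).
The state is a dict: "time_s": time; "joint_positions": joint angles; "qd": joint speeds; "tau": joint torques, N m; "ee_pos": TCP position; "orientation": TCP orientation; "contact_force": force on the tool from outside, world axes, zero at the start; "ft_torque": the same for the moment, N m; "finger_gap": finger opening in m.
Only numpy, scipy, OpenCV 4.12 (cv2) and the standard library are available. Lean on these libraries where they do the work, as an engineer would, in place of code of your own. Each camera call takes 0.05 s, during which the arm holds its last target. There are 200 camera calls.

## Working session

There is one attempt and no reset: what is moved stays moved. The work goes in short steps, Python scripts to look and compute and a tool call to move; the robot and the scene stay as the last step left them, time stands still between calls to the robot, and variables do not carry over. Pictures are saved under pics/ and viewed, about 12 in all and at most 16, crops included, and the job is handed in when it is done.

Besides the shell and the picture viewer there is one more tool, called after ">>>" as name(argument=value, ...), one argument or row to a line, values as JSON. carry_out: Moves the arm, as the interface text tells. Its arguments: {"type":"object","properties":{"deltas":{"type":"array","items":{"type":"array","items":{"type":"array","items":{"type":"number"}}}},"grip_force":{"type":"number"}},"required":["deltas"]}

```bash
mkdir -p pics
cat > h.py <<'E'
import numpy as np,cv2
from rig import *
from scipy.spatial.transform import Rotation as R
def snap(n,f,crop=None,s=1):
    im=capture(n)[:,:,::-1]
    if crop: x0,y0,x1,y1=crop; im=im[y0:y1,x0:x1]
    if s!=1: im=cv2.resize(im,None,fx=s,fy=s,interpolation=cv2.INTER_CUBIC)
    cv2.imwrite('pics/'+f,im)
def ray(c,px):
    f=200/np.tan(np.radians(c['fov_y']/2)); P=np.array(c['pose'])
    d=np.array([(px[0]-c['cx'])/f,-(px[1]-c['cy'])/f,-1]); return P[:3,3],P[:3,:3]@d
def onz(c,px,z):
    o,d=ray(c,px); return o+d*(z-o[2])/d[2]
def proj(c,p):
    f=200/np.tan(np.radians(c['fov_y']/2)); P=np.array(c['pose'])
    q=P[:3,:3].T@(np.array(p)-P[:3,3]); return np.array([c['cx']-f*q[0]/q[2],c['cy']+f*q[1]/q[2]])
def tool():
    s=read_state(); q=s['orientation']; return np.array(s['ee_pos']),R.from_quat([q[1],q[2],q[3],q[0]]).as_matrix(),s
E
python3 - <<'E'
from h import *
for n in ['scene','side','wrist']:
    snap(n,n+'0.png'); c=get_calibration(n); print(n,{k:(np.round(v,3).tolist()) for k,v in c.items()})
    zs=dict(clamp_1=.1,clamp_rail=0,jig=0,station_1=.014,dust_box=0,latch_top=.1,lift_1_mid=.04,solvent_bottle=0,tack_tin=0)
    for t,z in zs.items():
        for r in spot_point(n,t):
            if r['conf']>.25: print(n,t,round(r['conf'],2),np.round(r['at'],1),np.round(onz(c,r['at'],z),3)[:2])
p,M,s=tool(); print(p,M.round(3),s['time_s'],s['finger_gap'],s['contact_force'])
E
```

```text
scene {'fov_y': 47.171, 'cx': 317.891, 'cy': 194.854, 'pose': [[-0.864, 0.193, -0.465, 0.089], [-0.503, -0.363, 0.784, 0.888], [-0.017, 0.912, 0.41, 0.513], [0.0, 0.0, 0.0, 1.0]]}
scene clamp_1 0.87 [181.3 249.7] [0.651 0.413]
scene clamp_1 0.82 [324.  170.5] [ 0.618 -0.037]
scene clamp_1 0.65 [344.2 157.2] [ 0.619 -0.147]
scene clamp_1 0.61 [300.2 182.2] [0.63  0.055]
scene clamp_1 0.57 [298.4 227.4] [0.514 0.246]
scene clamp_rail 0.57 [322.4 204.8] [ 0.628 -0.044]
scene clamp_rail 0.45 [380.4 229.8] [0.443 0.01 ]
scene clamp_rail 0.35 [290.4 287.7] [0.502 0.3  ]
scene jig 0.83 [379.5 231.4] [0.442 0.018]
scene station_1 0.92 [356.  241.9] [0.458 0.109]
scene station_1 0.72 [389.5 207.7] [ 0.458 -0.083]
scene station_1 0.57 [373.4 223.6] [0.459 0.014]
scene dust_box 0.69 [289.9 289.1] [0.5   0.304]
scene dust_box 0.64 [372.4 222. ] [ 0.475 -0.017]
scene dust_box 0.35 [285.8 243.6] [0.601 0.168]
scene latch_top 0.8 [290.3 243.3] [0.495 0.303]
scene solvent_bottle 0.65 [251.4 223.1] [0.729 0.126]
scene solvent_bottle 0.32 [288.2 195.5] [ 0.74  -0.051]
scene tack_tin 0.48 [292.2 196.9]
[... 1176 characters left out ...]
]
wrist clamp_rail 0.63 [299.2 209.6] [ 0.629 -0.051]
wrist jig 0.93 [164.1 170.1] [0.447 0.005]
wrist jig 0.4 [168.4 169.5] [0.453 0.006]
wrist station_1 0.97 [154.6  90.8] [0.457 0.105]
wrist station_1 0.93 [169.4 171.9] [0.461 0.006]
wrist station_1 0.87 [183.1 244.9] [ 0.466 -0.098]
wrist station_1 0.34 [290.3 321.8] [ 0.614 -0.225]
wrist latch_top 0.7 [291.6 320.6] [ 0.624 -0.154]
wrist lift_1_mid 0.32 [372.8  73.2] [0.715 0.121]
wrist solvent_bottle 0.55 [376.   73.6] [0.727 0.126]
wrist tack_tin 0.91 [371.9 203.6] [ 0.731 -0.042]
[ 6.49986923e-01 -1.46064216e-05  2.39568562e-01] [[ 0.  0.  1.]
 [-1. -0.  0.]
 [ 0. -1.  0.]] 1.5 0.08683418279876308 [ 0.72664171 -0.41504041 -0.36150511]
```

View pics/scene0.png

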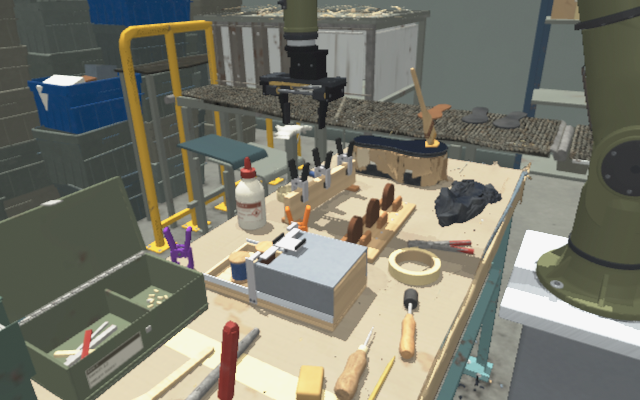

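View pics/wrist0.png

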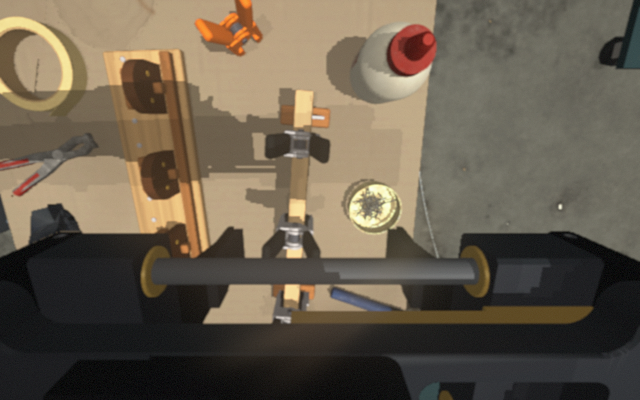

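The scene picture shows the rail clamps at about (300,180), (324,168) and (345,155). The covered box is at (305,270) with its latch at (287,243), and the jig's bases are at (356,232), (373,212) and (389,195). The orange look-alike at (298,222) and the purple one at (180,245) are not on the rail, so I leave both alone. Next I'll move the wrist camera over the box.

>>> carry_out(
  deltas=[
    [[-3.5,-0.6,-1.2,0,0],[-3.5,-0.6,-1.2,0,0],[-3.5,-0.6,-1.2,0,0],[-3.5,-0.6,-1.2,0,0],[-3.5,-0.6,-1.2,0,0],[-3.5,-0.6,-1.2,0,0],[-3.5,-0.6,-1.2,0,0],[-3.5,-0.6,-1.2,0,0],[0,0,0,0,0],[0,0,0,0,0]],
  ],
)

```text
time_s: 2.33
ee_pos: [0.5524, 0.2836, 0.2882]
orientation: [0.502, -0.501, 0.499, -0.498]
contact_force: [0.4, -0.0, -0.7]
finger_gap: 0.0868
```

Run:
```python
from h import *
p,M,s=tool(); print(p,M.round(3),s['time_s'],s['contact_force'])
snap('wrist','w1.png'); c=get_calibration('wrist')
for t,z in dict(dust_box=0,latch_top=.1,station_1=.014).items():
    for r in spot_point('wrist',t): print(t,round(r['conf'],2),np.round(r['at'],1),np.round(onz(c,r['at'],z),3)[:2])
```

```text
[0.55244706 0.28362994 0.28817752] [[ 0.006  0.001  1.   ]
 [-1.     0.002  0.006]
 [-0.002 -1.     0.001]] 2.3333 [ 0.36735171 -0.02620083 -0.70636081]
dust_box 0.78 [279.1 156.4] [0.501 0.298]
latch_top 0.75 [268.1 170.4] [0.5   0.295]
station_1 0.79 [255.2 276. ] [0.458 0.105]
station_1 0.71 [259.7 330.3] [ 0.46  -0.001]
```

View pics/w1.png

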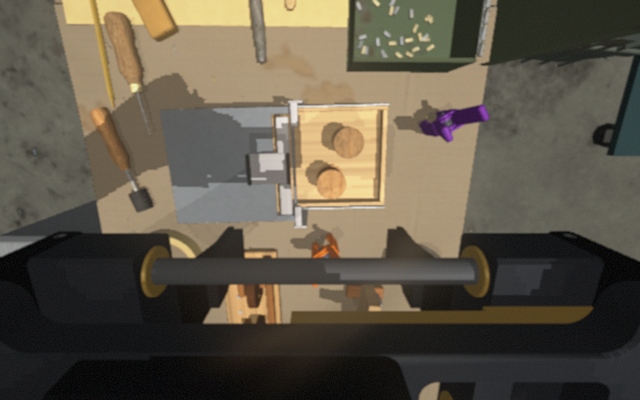

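The wrist picture shows the cover at (162-290, 104-222) with the latch at (268,165), the partition near x≈295, and the end wall at x≈384. The purple clamp is at (455,122) and the orange one at (325,245). I'll enlarge it to get the box yaw.

Run:
```python
import cv2
im=cv2.imread('pics/w1.png')[90:240,150:410]
cv2.imwrite('pics/w1c.png',cv2.resize(im,None,fx=3,fy=3,interpolation=cv2.INTER_CUBIC))
```

```text
(no output)
```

View pics/w1c.png

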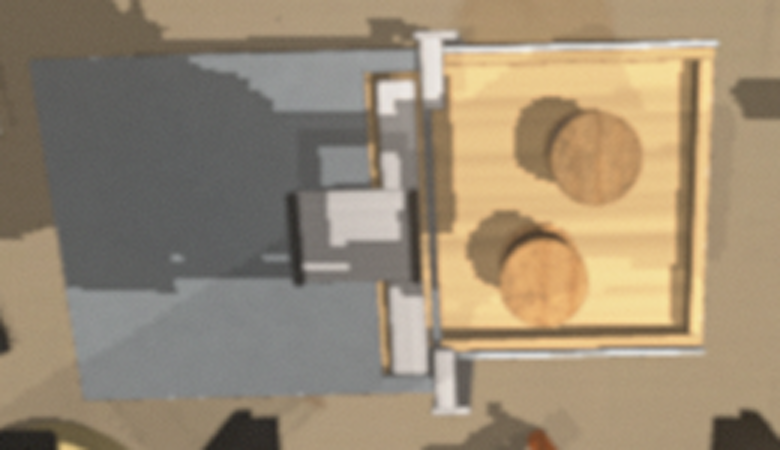

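Run:
```python
from h import *
c=get_calibration('wrist')
W=lambda u,v,z: onz(c,(150+u/3,90+v/3),z)[:2].round(4)
for n,a,b,z in [('cov top',(33,60),(366,52),.088),('cov bot',(82,398),(380,393),.088),('cov near',(33,60),(82,398),.088),('end wall',(715,42),(704,350),.078),('lipL',(290,192),(298,283),.107),('lipR',(413,190),(418,283),.107),('railtop',(445,43),(717,43),.03),('brk',(432,36),(450,410),.1)]:
    A,B=W(*a,z),W(*b,z); d=B-A; print(n,A,B,np.degrees(np.arctan2(d[1],d[0])).round(1),np.linalg.norm(d).round(4))
print('plate',W(355,237,.1))
```

```text
cov top [0.3797 0.3604] [0.5069 0.363 ] 1.2 0.1272
cov bot [0.3804 0.2233] [0.5069 0.2252] 0.9 0.1265
cov near [0.3797 0.3604] [0.3804 0.2233] -89.7 0.1371
end wall [0.6419 0.3668] [0.6456 0.2408] -88.3 0.1261
lipL [0.4789 0.3124] [0.4797 0.2774] -88.7 0.035
lipR [0.5251 0.313 ] [0.526  0.2773] -88.6 0.0357
railtop [0.5339 0.3686] [0.6545 0.3683] -0.1 0.1206
brk [0.5329 0.3682] [0.5371 0.2221] -88.4 0.1462
plate [0.5014 0.2941]
```

Measured so far: the box origin is near (0.502, 0.294) with a yaw of about 1°, and the latch plate centre is at (0.502, 0.294). Both fit the given sizes: the width reads 137 mm and the near end sits at -123 mm. I'll close the fingers and come down above the plate.

>>> carry_out(
  deltas=[
    [[-0.2,2.5,-1.0,0,255],[-0.2,2.5,-1.0,0,255],[-0.2,2.5,-1.0,0,255],[-0.2,2.5,-1.0,0,255],[-0.2,2.5,-1.0,0,255],[0,2.0,0,1,255],[0,1.0,0,0,255],[0,0,0,0,255],[0,0,0,0,255],[0,0,0,0,255]],
  ],
  grip_force=15,
)

```text
time_s: 3.37
ee_pos: [0.5055, 0.2899, 0.1341]
orientation: [-0.496, 0.494, -0.504, 0.505]
contact_force: [0.5, 0.0, 0.1]
finger_gap: 0.0284
```

```bash
python3 - <<'E'
from h import *
p,M,s=tool(); print(p,M.round(3),s['time_s'],s['contact_force'],s['finger_gap'])
for n in ['side','wrist']:
    snap(n,n+'2.png'); c=get_calibration(n); print(n,'tip px',proj(c,p+M[:,1]*.017).round(1))
    for r in spot_point(n,'latch_top'): print(round(r['conf'],2),np.round(r['at'],1),np.round(onz(c,r['at'],.1),3)[:2])
E
python3 -c "
import cv2
im=cv2.imread('pics/side2.png')[90:230,200:400]
cv2.imwrite('pics/side2c.png',cv2.resize(im,None,fx=4,fy=4,interpolation=cv2.INTER_CUBIC))"
```

```text
[0.50552789 0.28990168 0.13408414] [[-0.019  0.002  1.   ]
 [-1.     0.001 -0.019]
 [-0.001 -1.     0.002]] 3.3667 [0.48409514 0.01243084 0.07340418] 0.02843193616473521
side tip px [284.9 145.7]
0.59 [283.9 151.8] [0.502 0.289]
wrist tip px [314.6 243.3]
0.61 [303.7 221.7] [0.499 0.298]
```

View pics/side2c.png

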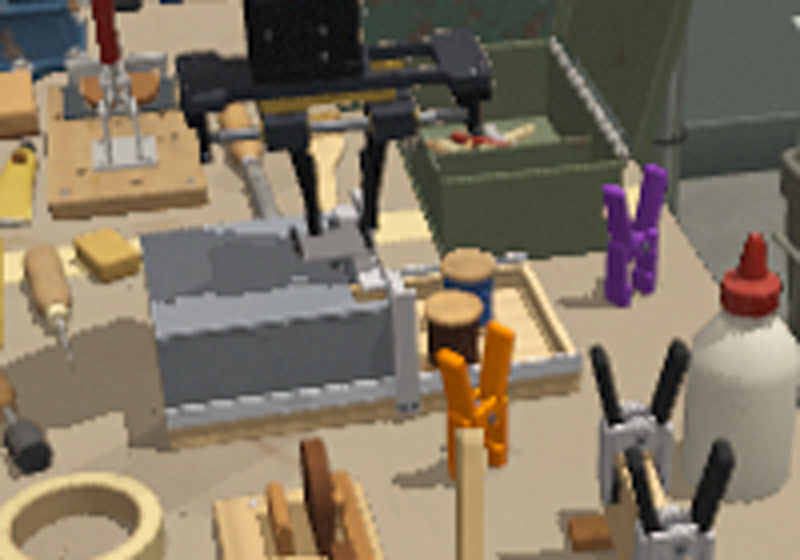

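The side crop shows the fingers right above the thumb plate, with the jaws still closing. I'll finish closing, correct the position and yaw, and press down a little at a time.

>>> carry_out(
  deltas=[
    [[-0.4,0.8,-0.3,-2,255],[0,0,0,0,255],[0,0,0,0,255],[0,0,0,0,255],[0,0,0,0,255],[0,0.4,0,0,255],[0,0.4,0,0,255],[0,0.3,0,0,255],[0,0,0,0,255],[0,0,0,0,255]],
  ],
)

```text
time_s: 4.4
ee_pos: [0.5014, 0.2941, 0.1139]
orientation: [0.505, -0.504, 0.495, -0.496]
contact_force: [-0.1, -0.1, 3.2]
finger_gap: 0.0007
```

>>> carry_out(
  deltas=[
    [[0,0.2,0,0,255],[0,0.2,0,0,255],[0,0,0,0,255]],
  ],
)

```text
time_s: 4.65
ee_pos: [0.5015, 0.2941, 0.1097]
orientation: [0.505, -0.504, 0.495, -0.496]
contact_force: [0.7, 0.4, 4.2]
finger_gap: 0.0005
```

Run:
```python
from h import *
p,M,s=tool(); print(p,M.round(3),s['time_s'],s['contact_force'],s['finger_gap'])
```

```text
[0.50145089 0.29412234 0.10969187] [[ 0.017  0.001  1.   ]
 [-1.     0.     0.017]
 [-0.    -1.     0.001]] 4.65 [0.70570366 0.43203513 4.15392222] 0.0004798855919126787
```

>>> carry_out(
  deltas=[
    [[0,0.15,0,0,255],[0,0,0.8,0,255],[0,0,1.2,0,255],[0,0,1.5,0,255],[0,0,1.5,0,255],[0,0,1.5,0,255],[0,0,1.5,0,255],[0,0,1.5,0,255],[0,0,1.5,0,255],[0,0,1.0,0,255]],
  ],
)

```text
time_s: 5.48
ee_pos: [0.622, 0.2977, 0.1094]
orientation: [0.505, -0.504, 0.496, -0.495]
contact_force: [-2.4, 2.1, 8.8]
finger_gap: 0.0006
```

>>> carry_out(
  deltas=[
    [[0,0,0.5,0,255],[0,0,0.3,0,255],[0,0,0,0,255],[0,0,0,0,255],[0,0,0,0,255]],
  ],
)

```text
time_s: 5.9
ee_pos: [0.6252, 0.2978, 0.1093]
orientation: [-0.503, 0.506, -0.497, 0.493]
contact_force: [-11.4, -0.4, 14.4]
finger_gap: 0.0005
```

Run:
```python
from h import *
p,M,s=tool(); print(p,M.round(3),s['time_s'],s['contact_force'],s['finger_gap'])
n='side'; snap(n,'side3.png',(180,60,440,240),3); c=get_calibration(n)
for r in spot_point(n,'latch_top'): print(round(r['conf'],2),np.round(r['at'],1),np.round(onz(c,r['at'],.1),3)[:2])
```

```text
[0.62523687 0.2978171  0.10931927] [[ 0.019 -0.007  1.   ]
 [-1.     0.     0.019]
 [-0.    -1.    -0.007]] 5.9 [-11.35765554  -0.42766683  14.40472681] 0.0005130978612279455
0.72 [327.7 148.3] [0.618 0.282]
```

View pics/side3.png

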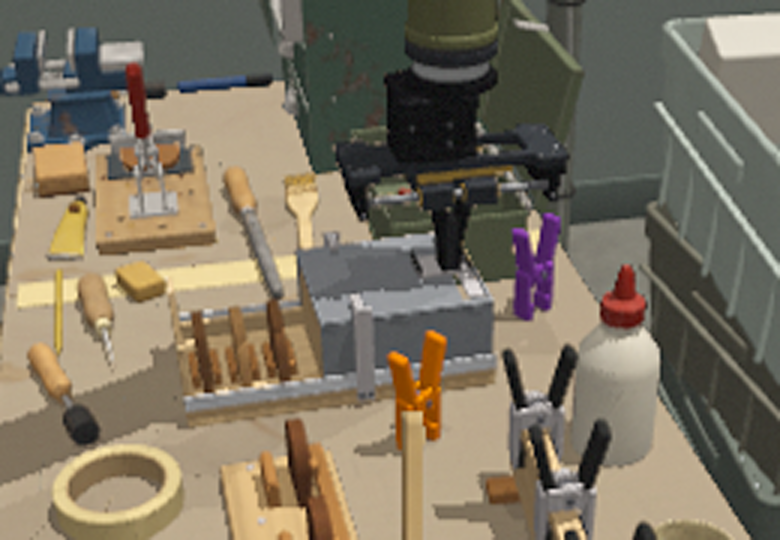

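The cover is at its stop (TCP moved 0.124 m, 11 N) and the lifts are exposed in the near part. I'll raise the fingers and look from above.

>>> carry_out(
  deltas=[
    [[0,0,-0.4,0,255],[0,-1.5,0,0,255],[0,-3,0,0,255],[0,-3,-1.0,0,0],[0,-3,-2.5,0,0],[0,-3,-2.5,0,0],[0.3,-1,-3.8,0,0],[0.3,0,-3.8,0,0],[0.4,0,-3.8,0,0],[0,0,0,0,0]],
  ],
)

```text
time_s: 6.83
ee_pos: [0.4432, 0.2832, 0.2518]
orientation: [-0.504, 0.508, -0.495, 0.493]
contact_force: [1.3, 1.1, -0.0]
finger_gap: 0.0392
```

>>> carry_out(
  deltas=[
    [[0,0,0,0,0],[0,0,0,0,0],[0,0,0,0,0]],
  ],
)

```text
time_s: 7.08
ee_pos: [0.4524, 0.2829, 0.2528]
orientation: [-0.504, 0.504, -0.496, 0.496]
contact_force: [0.4, -0.6, -0.3]
finger_gap: 0.0588
```

```bash
python3 - <<'E'
from h import *
p,M,s=tool(); print(p,M.round(3),s['time_s'],s['contact_force'],s['finger_gap'])
n='wrist'; snap(n,'w4.png'); c=get_calibration(n)
for t,z in dict(lift_1_mid=.0405,latch_top=.1,station_1=.014).items():
    for r in spot_point(n,t): print(t,round(r['conf'],2),np.round(r['at'],1),np.round(onz(c,r['at'],z),3)[:2])
o=np.array([.502,.294]);u=np.array([1,.018]);
for b in (-.1,-.066,-.032): print(b,(o+u*b).round(3),'crown px',proj(c,[*(o+u*b),.073]).round(0))
E
python3 -c "
import cv2
im=cv2.imread('pics/w4.png')[60:260,130:400]
cv2.imwrite('pics/w4c.png',cv2.resize(im,None,fx=2.8,fy=2.8,interpolation=cv2.INTER_CUBIC))"
```

```text
[0.452395   0.28286005 0.25277998] [[ 0.016  0.     1.   ]
 [-1.    -0.     0.016]
 [ 0.    -1.     0.   ]] 7.0833 [ 0.37585498 -0.58716805 -0.27552559] 0.058847302121205494
lift_1_mid 0.64 [297.2 169.6] [0.431 0.294]
latch_top 0.94 [472.3 174.9] [0.618 0.301]
station_1 0.93 [314.8 290.6] [0.456 0.103]
-0.1 [0.402 0.292] crown px [270. 175.]
-0.066 [0.436 0.293] crown px [300. 175.]
-0.032 [0.47  0.293] crown px [330. 175.]
```

View pics/w4c.png

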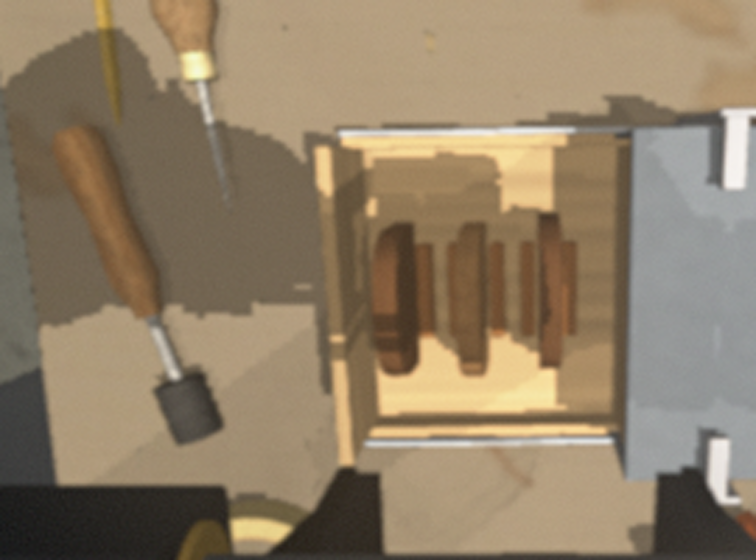

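Three lifts are visible, at crop x≈385, 461 and 551 (wrist pixels ≈267, 294, 327). The box origin seems to be nearer x≈0.498. I'll turn the jaws to open along y so that each lift is held across its width.

>>> carry_out(
  deltas=[
    [[0,0,0,-7,0],[0,0,0,-7,0],[0,0,0,-7,0],[0,0,0,-7,0],[0,0,0,-7,0],[0,0,0,-7,0],[0,0,0,-7,0],[0,0,0,-7,0],[0,0,0,-7,0],[0,0,0,-7,0]],
  ],
)

```text
time_s: 8.12
ee_pos: [0.4517, 0.2832, 0.2528]
orientation: [-0.698, 0.698, -0.115, 0.115]
contact_force: [-0.4, -0.5, -0.2]
finger_gap: 0.0868
```

>>> carry_out(
  deltas=[
    [[0,0,0,-7,0],[0,0,0,-7,0],[0,0,0,-6,0],[0,2,1.0,0,0],[0,2,0,0,0],[0,0,0,0,0],[0,0,0,0,0],[0,0,0,0,0]],
  ],
)

```text
time_s: 8.78
ee_pos: [0.4518, 0.2932, 0.2138]
orientation: [0.707, -0.707, -0.006, 0.006]
contact_force: [-0.3, 0.3, 0.9]
finger_gap: 0.0869
```

```bash
python3 - <<'E'
from h import *
p,M,s=tool(); print(p,M.round(3),s['time_s'],s['joint_positions'],s['finger_gap'])
n='wrist'; snap(n,'w5.png'); c=get_calibration(n)
for t,z in dict(lift_1_mid=.0405,station_1=.014).items():
    for r in spot_point(n,t): print(t,round(r['conf'],2),np.round(r['at'],1),np.round(onz(c,r['at'],z),3)[:2])
snap('scene','s5.png')
for n in ['scene','side']:
  if n=='side': capture(n)
  c=get_calibration(n)
  for t,z in dict(lift_1_mid=.0405,station_1=.014).items():
    for r in spot_point(n,t): print(n,t,round(r['conf'],2),np.round(r['at'],1),np.round(onz(c,r['at'],z),3)[:2])
E
python3 -c "
import cv2
im=cv2.imread('pics/w5.png')[0:270,180:460]
cv2.imwrite('pics/w5c.png',cv2.resize(im,None,fx=2.2,fy=2.2,interpolation=cv2.INTER_CUBIC))"
```

```text
[0.45177576 0.29316128 0.21383236] [[ 1.     0.001 -0.017]
 [ 0.017  0.     1.   ]
 [ 0.001 -1.     0.   ]] 8.7833 [-0.30057144  0.11625133 -0.34816086  1.75470967  0.04145925  1.27705933
  0.92913928] 0.08686864571044758
lift_1_mid 0.91 [320.8 195.9] [0.465 0.301]
station_1 0.94 [161.3 180. ] [0.456 0.105]
station_1 0.88 [ 80.6 183.3] [0.462 0.006]
scene lift_1_mid 0.66 [304.7 275.1] [0.467 0.302]
scene station_1 0.98 [356.1 244.1] [0.453 0.117]
scene station_1 0.84 [373.2 220.8] [0.465 0.001]
scene station_1 0.81 [388.2 207.4] [ 0.462 -0.083]
side lift_1_mid 0.44 [270.  170.8] [0.462 0.3  ]
side station_1 0.8 [292.  282.5] [ 0.46  -0.096]
side station_1 0.8 [280.7 250.8] [0.45  0.003]
side station_1 0.74 [277.3 224.3] [0.454 0.097]
side station_1 0.22 [382.4 259.3] [ 0.658 -0.071]
```

View pics/w5c.png

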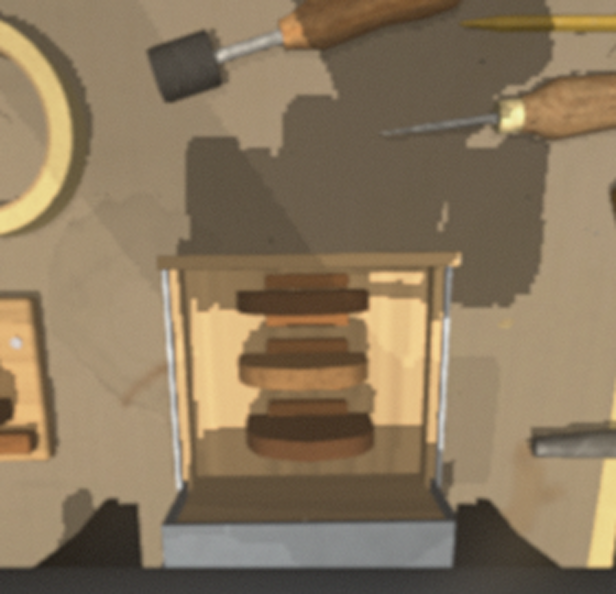

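Run:
```python
from h import *
c=get_calibration('wrist')
for u,v in [(311,435),(311,448),(303,368),(303,380),(303,298),(303,310)]: print((u,v),onz(c,(180+u/2.2,v/2.2),.073).round(4))
for a,b,z in [((162,258),(461,256),.078),((166,522),(453,522),.088)]:
    A,B=[onz(c,(180+q[0]/2.2,q[1]/2.2),z) for q in (a,b)]; print(A.round(4),B.round(4))
for b in (.398,.432,.466): print(b,(proj(c,[b,.293,.073])-[180,0])*2.2)
```

```text
(311, 435) [0.4573 0.3001 0.073 ]
(311, 448) [0.4637 0.3002 0.073 ]
(303, 368) [0.4257 0.2957 0.073 ]
(303, 380) [0.4313 0.2958 0.073 ]
(303, 298) [0.3946 0.295  0.073 ]
(303, 310) [0.3998 0.2951 0.073 ]
[0.3787 0.2344 0.078 ] [0.3756 0.362  0.078 ]
[0.496  0.2337 0.088 ] [0.4936 0.3662 0.088 ]
0.398 [298.30190642 305.8020886 ]
0.432 [296.91561987 381.47314765]
0.466 [295.61450363 452.49514777]
```

The wrist geometry fits lift crowns at x ≈ 0.398, 0.432 and 0.465 (34 mm pitch) and y ≈ 0.296–0.300. First grasp is the lift at (0.465, 0.299).

>>> carry_out(
  deltas=[
    [[0.4,3.0,0.2,0,0],[0.4,3.5,0.2,0,0],[0.3,3.5,0.2,0,0],[0,3.5,0,0,0],[0,2.0,0,0,0],[0,1.2,0,0,0],[0,0,0,0,0],[0,0,0,0,0]],
  ],
)

```text
time_s: 9.9
ee_pos: [0.4623, 0.2996, 0.0465]
orientation: [0.707, -0.707, -0.006, 0.006]
contact_force: [0.6, -0.8, 0.4]
finger_gap: 0.087
```

>>> carry_out(
  deltas=[
    [[0,0,0,0,255],[0,0,0,0,255],[0,0,0,0,255],[0,0,0,0,255],[0,0,0,0,255],[0,0,0,0,255]],
  ],
  grip_force=15,
)

```text
time_s: 10.4
ee_pos: [0.4628, 0.2997, 0.0472]
orientation: [0.707, -0.707, -0.007, 0.005]
contact_force: [-0.5, 0.4, 5.1]
finger_gap: 0.0665
```

>>> carry_out(
  deltas=[
    [[0,-1.0,0,0,255],[0,-3,0,0,255],[0,-3.5,0,0,255],[0,-3.5,0,0,255],[0,-3,0,0,255],[0,0,0,0,255],[0,0,0,0,255]],
  ],
)

```text
time_s: 10.98
ee_pos: [0.4629, 0.3, 0.1885]
orientation: [0.708, -0.706, -0.008, 0.005]
contact_force: [0.5, -0.0, -1.3]
finger_gap: 0.0666
```

Run:
```python
from h import *
p,M,s=tool(); print(p,M.round(3),s['time_s'],s['contact_force'],s['finger_gap'])
n='wrist'; snap(n,'w6.png'); c=get_calibration(n)
for t,z in dict(lift_1_mid=.0405,station_1=.014).items():
    for r in spot_point(n,t): print(t,round(r['conf'],2),np.round(r['at'],1),np.round(onz(c,r['at'],z),3)[:2])
```

```text
[0.46286608 0.30003931 0.18854395] [[ 1.     0.004 -0.017]
 [ 0.017  0.002  1.   ]
 [ 0.004 -1.     0.002]] 10.9833 [ 0.51610866 -0.0158599  -1.29179433] 0.06659336507130374
lift_1_mid 0.63 [313.3 254.7] [0.536 0.299]
station_1 0.89 [145.2 172.6] [0.451 0.109]
station_1 0.77 [ 55.7 175.6] [0.457 0.008]
station_1 0.34 [314.3 212. ] [0.494 0.299]
```

View pics/w6.png

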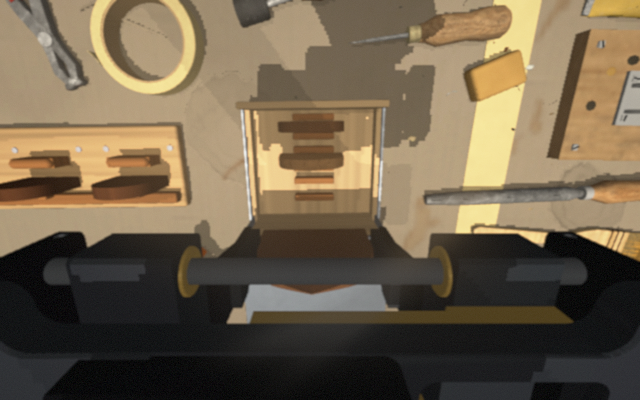

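The lift is held (gap 66.6 mm), and the wrist view shows two left in the box at (310,126) and (310,160). I'll carry it above station_1 and measure the jig from there.

>>> carry_out(
  deltas=[
    [[0,-0.4,-3.0,0,255],[-0.1,-0.4,-4,0,255],[-0.1,-0.4,-4,0,255],[-0.1,-0.4,-4,0,255],[-0.1,-0.4,-3.5,0,255],[0,0,-1,1,255],[0,0,0,1,255],[0,0,0,0,255],[0,0,0,0,255]],
  ],
)

```text
time_s: 11.88
ee_pos: [0.4607, 0.106, 0.2052]
orientation: [0.707, -0.707, 0.006, -0.005]
contact_force: [-0.5, 0.3, -0.3]
finger_gap: 0.0665
```

```bash
cat >> h.py <<'E'
def look(n,things,zs,save=None):
    im=capture(n); c=get_calibration(n)
    if save: cv2.imwrite('pics/'+save,im[:,:,::-1])
    for t,z in zip(things,zs):
        for r in spot_point(n,t):
            if r['conf']>.3: print(n,t,round(r['conf'],2),np.round(r['at'],1),np.round(onz(c,r['at'],z),4)[:2])
E
python3 - <<'E'
from h import *
p,M,s=tool(); print(p,M.round(3),s['time_s'],s['contact_force'],s['finger_gap'])
look('wrist',['station_1','jig','lift_1_mid'],[.014,0,.19],'w7.png')
c=get_calibration('wrist'); print(np.round(c['pose'],3).tolist())
im=cv2.imread('pics/w7.png')[60:300,60:640]
cv2.imwrite('pics/w7c.png',cv2.resize(im,None,fx=1.37,fy=1.37,interpolation=cv2.INTER_CUBIC))
E
```

```text
[0.46074505 0.10603288 0.20516873] [[ 1.    -0.002  0.015]
 [-0.015  0.     1.   ]
 [-0.002 -1.     0.   ]] 11.8833 [-0.53736141  0.3378004  -0.25465129] 0.06647031192585327
wrist station_1 0.79 [317.2 176.1] [0.4542 0.1092]
wrist station_1 0.78 [232.6 179.9] [0.4575 0.0082]
wrist station_1 0.6 [149.7 188.3] [ 0.4664 -0.0924]
wrist jig 0.68 [231.2 175. ] [0.4542 0.0029]
wrist lift_1_mid 0.8 [314.9 254.7] [0.4686 0.1063]
wrist lift_1_mid 0.63 [148.4 189.1] [0.4258 0.011 ]
[[0.014, -0.963, -0.269, 0.388], [1.0, 0.014, 0.004, 0.107], [-0.001, -0.269, 0.963, 0.352], [0.0, 0.0, 0.0, 1.0]]
```

View pics/w7c.png

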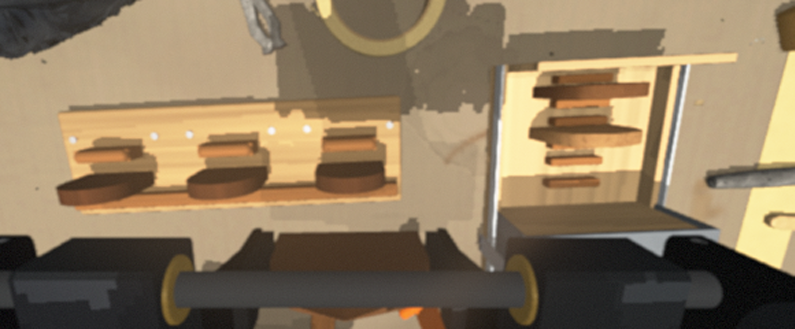

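Run:
```python
from h import *
c=get_calibration('wrist')
W=lambda u,v,z: onz(c,(60+u/1.37,60+v/1.37),z)[:2]
nl,nr,fl,fr=[W(*q,.014) for q in [(62,113),(400,97),(79,212),(399,198)]]
print(nl,nr,fl,fr)
for a,b in [(nl,nr),(fl,fr)]:
    d=b-a; print(np.linalg.norm(d), -d[0]/d[1])
# fences tops z .04 : centers
F=np.array([W(110,155,.04),W(228,148,.04),W(349,143,.04)]); print(F, np.polyfit(F[:,1],F[:,0],1))
for b in [(56,190,155,180),(187,185,268,178),(316,178,385,175)]: print('base', W(b[0],b[1],.06),W(b[2],b[3],.06))
```

```text
[ 0.41186671 -0.13542946] [0.40276554 0.14897175] [ 0.49981673 -0.13856471] [0.49065964 0.14988603]
0.2845467936527486 0.03200116119884311
0.28859605272120387 0.03174576020254858
[[ 0.4435652  -0.08529694]
 [ 0.43925501  0.00966118]
 [ 0.43661337  0.10602405]] [-0.03631397  0.44017903]
base [ 0.46656291 -0.11922881] [ 0.45973208 -0.04208805]
base [ 0.4640095 -0.0181987] [0.45937332 0.04410418]
base [0.45988595 0.08060883] [0.45827784 0.13304928]
```

Jig yaw is about +0.032 rad. Station_2 is near (0.459, 0.0065), with the others about 100 mm either side. I'll lower the lift just above the fence, 6 mm short of the base, then push gently until it touches.

>>> carry_out(
  deltas=[
    [[-0.6,2.5,0,-1.4,255],[-0.6,2.5,0,-1.3,255],[-0.6,2.5,0,0,255],[0,2.5,0,0,255],[0,1.5,0,0,255],[0,0.5,0,0,255],[0,0,0,0,255],[0,0,0,0,255]],
  ],
)

```text
time_s: 12.75
ee_pos: [0.4439, 0.1047, 0.0867]
orientation: [0.707, -0.707, -0.011, 0.011]
contact_force: [0.6, -0.4, 0.1]
finger_gap: 0.0666
```

>>> carry_out(
  deltas=[
    [[0.2,0,0,0,255],[0.2,0,0,0,255],[0,0,0,0,255]],
  ],
)

```text
time_s: 13.0
ee_pos: [0.4468, 0.1047, 0.0868]
orientation: [0.707, -0.707, -0.01, 0.011]
contact_force: [-4.4, 1.3, 2.7]
finger_gap: 0.0664
```

>>> carry_out(
  deltas=[
    [[0.1,0,0,0,255],[0.1,0,0,0,255],[0,0,0,0,255]],
  ],
)

```text
time_s: 13.25
ee_pos: [0.447, 0.1047, 0.0862]
orientation: [-0.707, 0.707, 0.009, -0.012]
contact_force: [-9.4, 1.5, 5.2]
finger_gap: 0.0662
```

Run:
```python
from h import *
p,M,s=tool(); print(p,M.round(3),s['time_s'],s['contact_force'],s['finger_gap'])
snap('side','s8.png',(230,150,330,270),5)
```

```text
[0.4469902  0.10467963 0.08624239] [[ 1.    -0.006 -0.03 ]
 [ 0.03  -0.     1.   ]
 [-0.006 -1.    -0.   ]] 13.25 [-9.36462932  1.51674819  5.20305133] 0.06622233750219261
```

View pics/s8.png

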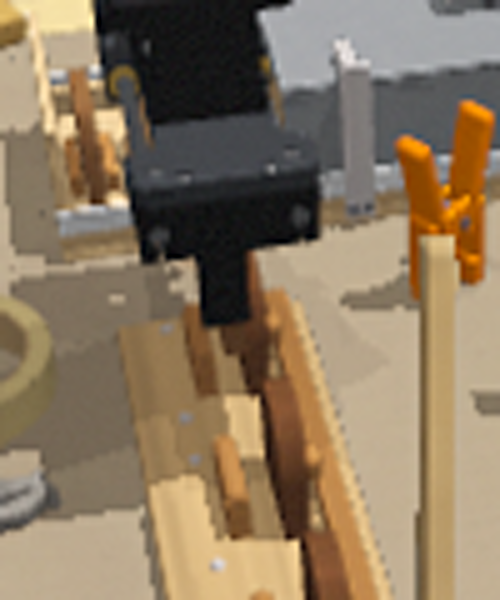

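Contact with the base face came at TCP x=0.447. I'll ease off the push, then slide down along the face into the slot.

>>> carry_out(
  deltas=[
    [[-0.25,0,0,0,255],[0,0.5,0,0,255],[0,0.5,0,0,255],[0,0.5,0,0,255],[0,0.5,0,0,255],[0,0.4,0,0,255],[0,0,0,0,255]],
  ],
)

```text
time_s: 13.88
ee_pos: [0.4466, 0.104, 0.0609]
orientation: [-0.707, 0.707, 0.01, -0.011]
contact_force: [-2.3, 0.9, -2.2]
finger_gap: 0.0661
```

>>> carry_out(
  deltas=[
    [[0,0.3,0,0,255],[0,0.3,0,0,255],[0,0,0,0,255]],
  ],
)

```text
time_s: 14.13
ee_pos: [0.4466, 0.1042, 0.0554]
orientation: [-0.707, 0.707, 0.01, -0.011]
contact_force: [-2.8, -0.3, -2.2]
finger_gap: 0.0664
```

>>> carry_out(
  deltas=[
    [[0,0.25,0,0,255],[0,0,0,0,255],[0,0,0,0,255]],
  ],
)

```text
time_s: 14.38
ee_pos: [0.4467, 0.1042, 0.0533]
orientation: [-0.707, 0.707, 0.01, -0.011]
contact_force: [-3.8, 1.0, -1.5]
finger_gap: 0.0662
```

>>> carry_out(
  deltas=[
    [[0,0.2,0,0,255],[0,0,0,0,255],[0,0,0,0,255]],
  ],
)

```text
time_s: 14.63
ee_pos: [0.4469, 0.1042, 0.0528]
orientation: [-0.707, 0.707, 0.01, -0.011]
contact_force: [-7.9, -0.4, 10.6]
finger_gap: 0.0661
```

Run:
```python
from h import *
p,M,s=tool(); print(p,s['time_s'],s['contact_force'],s['finger_gap'])
```

```text
[0.44694228 0.10422264 0.0527928 ] 14.6333 [-7.8951881  -0.38875692 10.5511505 ] 0.06607233835714771
```

The lift has bottomed at TCP z=0.0528, which agrees with its edge sitting on the board. I'll release it and fetch the next one.

>>> carry_out(
  deltas=[
    [[0,-0.2,0,0,0],[0,0,0,0,0],[0,0,0,0,0],[0,0,0,0,0],[0,0,0,0,0],[0,-1.5,0,0,0],[0,-3.5,0,0,0],[0,-3.5,0,0,0],[0,-3.5,0,0,0],[0,0,0,0,0]],
  ],
)

```text
time_s: 15.47
ee_pos: [0.4514, 0.1055, 0.1806]
orientation: [0.708, -0.706, -0.015, 0.006]
contact_force: [1.3, 0.8, 0.2]
finger_gap: 0.0869
```

>>> carry_out(
  deltas=[
    [[0,0,3.0,0,0],[-0.2,0,4,0.8,0],[-0.2,0,4,0,0],[-0.2,0,4,0,0],[-0.3,0,3.2,0,0],[0,0,1.1,0,0],[0,0,0,0,0],[0,0,0,0,0]],
  ],
)

```text
time_s: 16.13
ee_pos: [0.434, 0.2966, 0.173]
orientation: [-0.707, 0.707, 0.006, -0.006]
contact_force: [0.1, -0.3, -0.3]
finger_gap: 0.0869
```

Run:
```python
from h import *
p,M,s=tool(); print(p,M.round(3),s['time_s'],s['contact_force'],s['finger_gap'])
look('wrist',['lift_1_mid','station_1'],[.0405,.014],'w9.png')
c=get_calibration('wrist')
for b in ([.3984,.2965,.073],[.4324,.297,.073]): print(proj(c,b))
look('side',['lift_1_mid','station_1'],[.0465,.014],'s9.png')
im=cv2.imread('pics/w9.png')[60:260,60:460]
cv2.imwrite('pics/w9c.png',cv2.resize(im,None,fx=2,fy=2,interpolation=cv2.INTER_CUBIC))
```

```text
[0.43399862 0.29664798 0.1730457 ] [[ 1.    -0.    -0.017]
 [ 0.017 -0.001  1.   ]
 [-0.    -1.    -0.001]] 16.1333 [ 0.11733147 -0.31612434 -0.29099066] 0.08693817989716202
wrist lift_1_mid 0.58 [119.2 207.2] [0.4514 0.0973]
wrist lift_1_mid 0.33 [317.5 239. ] [0.4831 0.2988]
wrist station_1 0.9 [143.5 202.5] [0.4541 0.1063]
wrist station_1 0.87 [ 53.4 207.3] [0.4612 0.0053]
[317.32835956 162.5300297 ]
[317.29645014 200.65409973]
side lift_1_mid 0.45 [276.5 214.1] [0.4544 0.0937]
side station_1 0.91 [291.5 284.6] [ 0.4581 -0.1013]
side station_1 0.72 [285.2 248.8] [0.4607 0.007 ]
side station_1 0.6 [328.5 146.2] [0.6586 0.4507]
side station_1 0.59 [277.3 222. ] [0.4555 0.1056]
```

View pics/w9c.png

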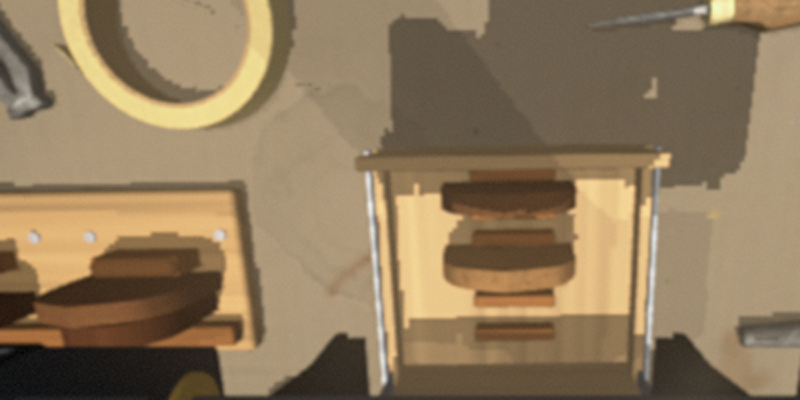

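Run:
```python
from h import *
c=get_calibration('wrist')
W=lambda u,v,z: onz(c,(60+u/2,60+v/2),z)[:2].round(4)
print('fence',W(92,262,.035),W(200,262,.035)); print('lift front at half height',W(36,305,.05),W(222,285,.05)); print('board right edge',W(240,190,.014),W(260,345,.014))
print('lift sides low', W(222,320,.02))
s=get_calibration('side'); im=cv2.imread('pics/s9.png')[190:300,240:340]; cv2.imwrite('pics/s9c.png',cv2.resize(im,None,fx=6,fy=5,interpolation=cv2.INTER_CUBIC))
for y in (-.035,0,.035): print(proj(s,[.4505,.104+y,.03]),proj(s,[.4505,.106+y,.03]))
```

```text
fence [0.4361 0.0829] [0.4353 0.138 ]
lift front at half height [0.4544 0.0625] [0.4428 0.1555]
board right edge [0.4012 0.1527] [0.4892 0.1542]
lift sides low [0.4721 0.1375]
[276.6280402  226.43803571] [276.52101059 225.90375411]
[274.80480761 217.33663271] [274.70372284 216.83202719]
[273.08155521 208.73432129] [272.98593339 208.25698631]
```

View pics/s9c.png

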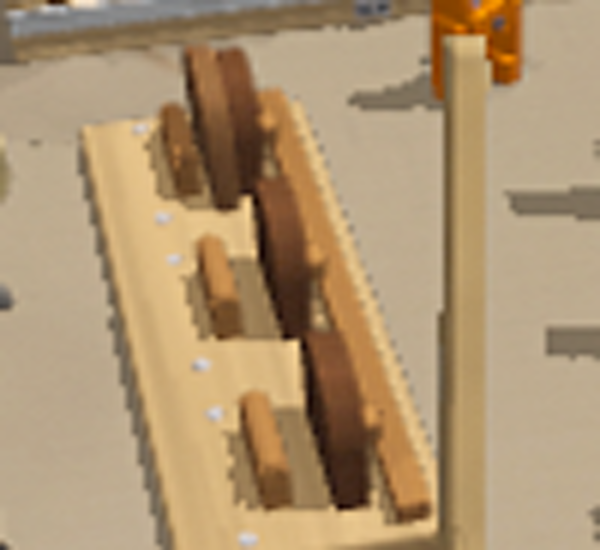

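The lift stands flush in station_1, about 2–3 mm off centre, which is within limits. Now the second lift.

>>> carry_out(
  deltas=[
    [[-0.1,3.5,0,0,0],[0,3.5,0,0,0],[0,3.5,0,0,0],[0,1.6,0,0,0],[0,1.0,0,0,0],[0,0,0,0,0],[0,0,0,0,0]],
  ],
)

```text
time_s: 17.02
ee_pos: [0.4334, 0.2971, 0.0431]
orientation: [0.707, -0.707, -0.006, 0.005]
contact_force: [0.2, 0.2, 0.7]
finger_gap: 0.0868
```

>>> carry_out(
  deltas=[
    [[0,0,0,0,255],[0,0,0,0,255],[0,0,0,0,255],[0,0,0,0,255],[0,0,0,0,255],[0,0,0,0,255]],
  ],
  grip_force=15,
)

```text
time_s: 17.52
ee_pos: [0.4336, 0.2973, 0.0434]
orientation: [0.707, -0.707, -0.006, 0.005]
contact_force: [-1.2, -0.6, 3.9]
finger_gap: 0.0657
```

>>> carry_out(
  deltas=[
    [[0,-1.0,0,0,255],[0,-3,0,0,255],[0,-3.5,0,0,255],[0,-3.5,0,0,255],[0,-3.5,0,0,255],[0,-1.0,-2,0,255],[0.4,-0.5,-4,0,255],[0.4,0,-4,0,255],[0.4,0,-4,0,255],[0.4,0,-4,0,255]],
  ],
)

```text
time_s: 18.35
ee_pos: [0.4513, 0.1158, 0.2033]
orientation: [0.707, -0.707, -0.006, 0.006]
contact_force: [0.5, -0.4, -0.4]
finger_gap: 0.0657
```

>>> carry_out(
  deltas=[
    [[0.2,0,-4,0,255],[0.2,0,-4,-0.8,255],[0,0,-3,0,255],[0,0,0,0,255],[0,0,0,0,255],[0,0,0,0,255]],
  ],
)

```text
time_s: 18.85
ee_pos: [0.4577, 0.0083, 0.2028]
orientation: [0.707, -0.707, -0.011, 0.011]
contact_force: [-0.0, 0.4, -0.2]
finger_gap: 0.0657
```

Run:
```python
from h import *
p,M,s=tool(); print(p,M.round(3),s['time_s'],s['contact_force'],s['finger_gap'])
look('wrist',['lift_1_mid','station_1'],[p[2]-.003,.014],'w10.png')
```

```text
[0.45769148 0.00830532 0.20281261] [[ 1.     0.    -0.03 ]
 [ 0.03   0.001  1.   ]
 [ 0.    -1.     0.001]] 18.85 [-0.03547065  0.37087782 -0.22837116] 0.06566358845686028
wrist lift_1_mid 0.97 [404.1 183.5] [0.4164 0.0548]
wrist station_1 0.8 [230.5 186.3] [ 0.4664 -0.0913]
wrist station_1 0.65 [400.2 183.6] [0.4567 0.1104]
wrist station_1 0.57 [313.3 182.6] [0.4588 0.0072]
```

>>> carry_out(
  deltas=[
    [[-0.5,2.5,0,0,255],[-0.4,2.5,0,0,255],[0,2.5,0,0,255],[0,2.5,0,0,255],[0,1.4,0,0,255],[0,0.5,0,0,255],[0,0,0,0,255],[0,0,0,0,255]],
  ],
)

```text
time_s: 19.67
ee_pos: [0.4494, 0.0078, 0.0842]
orientation: [0.707, -0.707, -0.011, 0.011]
contact_force: [0.9, -0.1, -0.4]
finger_gap: 0.0658
```

>>> carry_out(
  deltas=[
    [[0.2,0,0,0,255],[0.2,0,0,0,255],[0,0,0,0,255]],
  ],
)

```text
time_s: 19.92
ee_pos: [0.4539, 0.0074, 0.0846]
orientation: [0.707, -0.707, -0.011, 0.01]
contact_force: [0.5, 0.5, 0.3]
finger_gap: 0.0659
```

>>> carry_out(
  deltas=[
    [[0.1,0,0,0,255],[0,0,0,0,255]],
  ],
)

```text
time_s: 20.08
ee_pos: [0.4541, 0.0073, 0.0839]
orientation: [-0.707, 0.707, 0.011, -0.01]
contact_force: [-0.7, -0.5, -0.5]
finger_gap: 0.0654
```

>>> carry_out(
  deltas=[
    [[0.05,0.4,0,0,255],[0,0.5,0,0,255],[0,0.5,0,0,255],[0,0.5,0,0,255],[0,0.5,0,0,255],[0,0.3,0,0,255],[0,0,0,0,255]],
  ],
)

```text
time_s: 20.67
ee_pos: [0.454, 0.0073, 0.0556]
orientation: [-0.707, 0.707, 0.01, -0.011]
contact_force: [-0.3, -0.7, 0.2]
finger_gap: 0.0655
```

>>> carry_out(
  deltas=[
    [[0,0.3,0,0,255],[0,0.3,0,0,255],[0,0,0,0,255]],
  ],
)

```text
time_s: 20.92
ee_pos: [0.4542, 0.0073, 0.0501]
orientation: [-0.707, 0.707, 0.01, -0.011]
contact_force: [-0.0, -0.4, 0.0]
finger_gap: 0.0658
```

>>> carry_out(
  deltas=[
    [[0,0.25,0,0,255],[0,0,0,0,255],[0,0,0,0,255]],
  ],
)

```text
time_s: 21.17
ee_pos: [0.4549, 0.0073, 0.0492]
orientation: [-0.707, 0.707, 0.011, -0.01]
contact_force: [-3.7, 0.3, 8.1]
finger_gap: 0.0663
```

Seated (expected TCP z 0.0494, measured 0.0492). I'll release it and fetch the third lift.

>>> carry_out(
  deltas=[
    [[0,-0.15,0,0,0],[0,0,0,0,0],[0,0,0,0,0],[0,0,0,0,0],[0,0,0,0,0],[0,-1.5,0,0,0],[0,-3.5,0,0,0],[0,-3.5,0,0,0],[0,-3.5,0,0,0],[0,0,1.5,0,0]],
  ],
)

```text
time_s: 22.0
ee_pos: [0.4583, 0.02, 0.1765]
orientation: [-0.707, 0.707, 0.013, -0.005]
contact_force: [1.8, 0.5, -0.5]
finger_gap: 0.0867
```

>>> carry_out(
  deltas=[
    [[-0.5,0,4,0,0],[-0.5,0,4,0.8,0],[-0.5,0,4,0,0],[-0.6,0,4,0,0],[-0.6,0,4,0,0],[-0.7,0,4,0,0],[-0.7,0,2.4,0,0],[-0.8,0,1,0,0],[0,0,0,0,0],[0,0,0,0,0]],
  ],
)

```text
time_s: 22.83
ee_pos: [0.3993, 0.2953, 0.1693]
orientation: [-0.707, 0.707, 0.006, -0.006]
contact_force: [0.7, -0.0, 0.2]
finger_gap: 0.0868
```

Run:
```python
from h import *
p,M,s=tool(); print(p,M.round(3),s['time_s'],s['contact_force'],s['finger_gap'])
look('wrist',['lift_1_mid'],[.0405],'w11.png')
look('side',['lift_1_mid','station_1'],[.0465,.014],'s11.png')
```

```text
[0.39934103 0.29525324 0.16927721] [[ 1.    -0.    -0.017]
 [ 0.017 -0.001  1.   ]
 [-0.    -1.    -0.001]] 22.8333 [ 0.70511006 -0.04240214  0.22123578] 0.08683361134711921
wrist lift_1_mid 0.62 [124.9 242.4] [0.4541 0.0983]
side station_1 0.88 [281.  247.7] [0.4521 0.0126]
side station_1 0.85 [293.7 283.2] [ 0.463  -0.0985]
side station_1 0.75 [277.4 221.4] [0.456  0.1078]
```

>>> carry_out(
  deltas=[
    [[0,3.5,0.1,0,0],[0,3.5,0,0,0],[0,3.2,0,0,0],[0,1.5,0,0,0],[0,1.0,0,0,0],[0,0,0,0,0],[0,0,0,0,0]],
  ],
)

```text
time_s: 23.67
ee_pos: [0.4, 0.2962, 0.043]
orientation: [0.707, -0.707, -0.005, 0.005]
contact_force: [-0.1, -0.4, 0.2]
finger_gap: 0.0869
```

>>> carry_out(
  deltas=[
    [[0,0,0,0,255],[0,0,0,0,255],[0,0,0,0,255],[0,0,0,0,255],[0,0,0,0,255],[0,0,0,0,255]],
  ],
)

```text
time_s: 24.17
ee_pos: [0.4001, 0.2965, 0.0433]
orientation: [0.707, -0.707, -0.006, 0.005]
contact_force: [-0.5, -1.5, 5.0]
finger_gap: 0.0656
```

>>> carry_out(
  deltas=[
    [[0,-1.0,0,0,255],[0,-3,0,0,255],[0,-3.5,0,0,255],[0,-3.5,0,0,255],[0,-3.5,0,0,255],[0.7,-1.0,-2,0,255],[0.7,-0.5,-4,0,255],[0.7,0,-4,0,255],[0.7,0,-4,0,255],[0.7,0,-4,0,255]],
  ],
)

```text
time_s: 25.0
ee_pos: [0.4371, 0.1154, 0.2034]
orientation: [0.707, -0.707, -0.006, 0.006]
contact_force: [0.4, -0.2, -0.5]
finger_gap: 0.0652
```

>>> carry_out(
  deltas=[
    [[0.6,0,-4,0,255],[0.5,0,-4,-0.8,255],[0.4,0,-4,0,255],[0.3,0,-4,0,255],[0,0,-3.5,0,255],[0,0,-1.5,0,255],[0,0,0,0,255],[0,0,0,0,255],[0,0,0,0,255]],
  ],
)

```text
time_s: 25.75
ee_pos: [0.4604, -0.0911, 0.2027]
orientation: [0.707, -0.707, -0.011, 0.011]
contact_force: [-0.4, 0.4, -1.0]
finger_gap: 0.0651
```

Run:
```python
from h import *
p,M,s=tool(); print(p,M.round(3),s['time_s'],s['contact_force'],s['finger_gap'])
look('wrist',['lift_1_mid','station_1'],[.0465,.014],'w12.png')
```

```text
[ 0.46042457 -0.09105831  0.20273646] [[ 1.     0.    -0.031]
 [ 0.031  0.001  1.   ]
 [ 0.    -1.     0.001]] 25.75 [-0.35590029  0.39787425 -1.04675222] 0.06507181381451244
wrist lift_1_mid 0.79 [497.  184.8] [0.4502 0.1048]
wrist station_1 0.92 [312.2 185.2] [ 0.4647 -0.0937]
wrist station_1 0.85 [396.6 182.1] [0.4576 0.0063]
wrist station_1 0.71 [482.1 183.5] [0.456 0.108]
```

>>> carry_out(
  deltas=[
    [[-0.4,2.5,-0.3,0,255],[-0.4,2.5,0,0,255],[0,2.5,0,0,255],[0,2.5,0,0,255],[0,1.4,0,0,255],[0,0.5,0,0,255],[0,0,0,0,255],[0,0,0,0,255]],
  ],
)

```text
time_s: 26.57
ee_pos: [0.4532, -0.0954, 0.0843]
orientation: [-0.707, 0.707, 0.011, -0.011]
contact_force: [-0.6, -0.0, -0.3]
finger_gap: 0.0651
```

>>> carry_out(
  deltas=[
    [[0.2,0,0,0,255],[0.2,0,0,0,255],[0,0,0,0,255]],
  ],
)

```text
time_s: 26.82
ee_pos: [0.4577, -0.0958, 0.0847]
orientation: [-0.707, 0.707, 0.011, -0.01]
contact_force: [-0.1, -0.7, -0.7]
finger_gap: 0.0647
```

>>> carry_out(
  deltas=[
    [[0.1,0,0,0,255],[0,0,0,0,255]],
  ],
)

```text
time_s: 26.98
ee_pos: [0.4579, -0.0958, 0.084]
orientation: [-0.707, 0.707, 0.011, -0.01]
contact_force: [-0.3, -0.0, -0.8]
finger_gap: 0.065
```

>>> carry_out(
  deltas=[
    [[0.05,0.4,0.1,0,255],[0,0.5,0,0,255],[0,0.5,0,0,255],[0,0.5,0,0,255],[0,0.5,0,0,255],[0,0.3,0,0,255],[0,0,0,0,255]],
  ],
)

```text
time_s: 27.57
ee_pos: [0.4574, -0.0946, 0.0556]
orientation: [0.707, -0.707, -0.01, 0.011]
contact_force: [0.2, -0.4, -0.5]
finger_gap: 0.0652
```

>>> carry_out(
  deltas=[
    [[0,0.3,0,0,255],[0,0.3,0,0,255],[0,0,0,0,255]],
  ],
)

```text
time_s: 27.82
ee_pos: [0.4577, -0.0947, 0.0501]
orientation: [0.707, -0.707, -0.01, 0.011]
contact_force: [-0.4, -0.1, -0.1]
finger_gap: 0.0653
```

>>> carry_out(
  deltas=[
    [[0,0.25,0,0,255],[0,0,0,0,255],[0,0,0,0,255]],
  ],
)

```text
time_s: 28.07
ee_pos: [0.4586, -0.0948, 0.0491]
orientation: [-0.707, 0.707, 0.011, -0.01]
contact_force: [-1.9, 1.0, 6.4]
finger_gap: 0.0655
```

All three lifts are seated. I'll release, rise, and turn the jaws back along x for the clamps.

>>> carry_out(
  deltas=[
    [[0,-0.15,0,0,0],[0,0,0,0,0],[0,0,0,0,0],[0,0,0,0,0],[0,0,0,0,0],[0,-1.5,0,0,0],[0,-3.5,0,0,0],[0,-3.5,0,0,0],[0,-3.5,0,0,0],[0,-3.5,1,0,0]],
  ],
)

```text
time_s: 28.9
ee_pos: [0.4572, -0.0865, 0.2061]
orientation: [-0.707, 0.707, 0.009, -0.01]
contact_force: [0.3, -0.2, 1.0]
finger_gap: 0.0871
```

>>> carry_out(
  deltas=[
    [[0.5,-3,2,0,0],[0,0,0,7,0],[0,0,0,7,0],[0,0,0,7,0],[0,0,0,7,0],[0,0,0,7,0],[0,0,0,7,0],[0,0,0,7,0],[0,0,0,7,0],[0,0,0,7,0]],
  ],
)

```text
time_s: 29.73
ee_pos: [0.462, -0.0646, 0.2343]
orientation: [-0.607, 0.607, -0.362, 0.362]
contact_force: [-0.8, 1.0, -0.1]
finger_gap: 0.087
```

>>> carry_out(
  deltas=[
    [[0,0,0,7,0],[0,0,0,7,0],[0,0,0,7,0],[0,0,0,7,0],[0,0,3,4,0],[-1,0,3,0,0],[-1,0,3,0,0],[0,0,0,0,0],[0,0,0,0,0],[0,0,0,0,0]],
  ],
)

```text
time_s: 30.57
ee_pos: [0.5525, -0.0479, 0.234]
orientation: [0.485, -0.486, 0.515, -0.514]
contact_force: [0.0, 0.5, -0.1]
finger_gap: 0.0874
```

Run:
```python
from h import *
p,M,s=tool(); print(p,M.round(3),s['time_s'],s['contact_force'],s['finger_gap'])
look('wrist',['station_1','clamp_1','clamp_rail'],[.014,.1,0],'w13.png')
look('side',['station_1','clamp_1','lift_1_mid','clamp_rail'],[.014,.1,.0465,0],'s13.png')
```

```text
[ 0.55251493 -0.04794504  0.23395601] [[-0.058 -0.002  0.998]
 [-0.998 -0.    -0.058]
 [ 0.    -1.    -0.002]] 30.5667 [ 0.01408542  0.45858115 -0.13632575] 0.0873911305541724
wrist station_1 0.97 [224.  46.] [0.4575 0.1105]
wrist station_1 0.95 [248.2 217.4] [ 0.4603 -0.0984]
wrist station_1 0.94 [237.2 137.1] [0.4593 0.0077]
wrist clamp_1 0.98 [397.4  83.2] [0.6337 0.0512]
wrist clamp_1 0.73 [388.3 189.1] [ 0.6265 -0.0475]
wrist clamp_1 0.7 [383.3 287.7] [ 0.6223 -0.1597]
wrist clamp_rail 0.72 [371.8 174.1] [ 0.629  -0.0516]
side station_1 0.74 [283.8 245.8] [0.459  0.0175]
side station_1 0.63 [292.3 284.2] [ 0.4599 -0.1005]
side clamp_1 0.73 [367.9 222.1] [ 0.6286 -0.0457]
side clamp_1 0.71 [358.1 196.1] [0.635  0.0486]
side clamp_1 0.69 [318.6 195.8] [0.5495 0.0692]
side clamp_1 0.64 [379.2 258.9] [ 0.6166 -0.1546]
side clamp_1 0.63 [358.3 150.3] [0.6941 0.2526]
side lift_1_mid 0.49 [274.6 214. ] [0.4501 0.095 ]
side clamp_rail 0.95 [365.8 259.1] [ 0.6286 -0.0483]
```

View pics/w13.png

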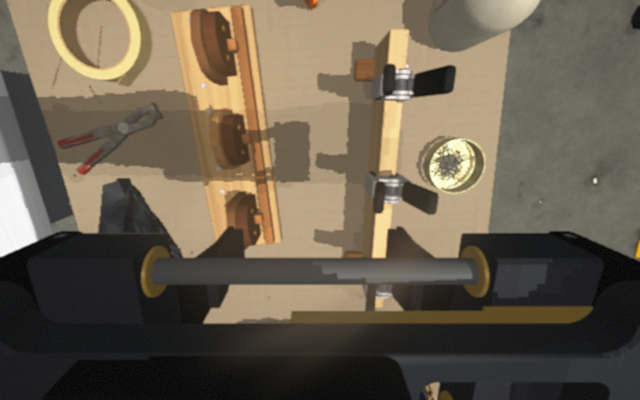

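The wrist view shows three black-handled clamps on the rail at (400,85), (388,190) and (380,290). The look-alikes are off the rail: orange at (312,2) at the picture's top edge, purple not in this view. Pin heights of 0.10 agree between the wrist and side cameras. I'll take the middle clamp at (0.628, -0.047) first, for station_2.

>>> carry_out(
  deltas=[
    [[-0.2,1,3,0,0],[-0.2,1.5,3,0,0],[-0.2,2,1.5,0,0],[0,2,0,0,0],[0,1.5,0,0,0],[0,1.0,0,0,0],[0,0.6,0,0,0],[0,0,0,0,0],[0,0,0,0,0]],
  ],
  grip_force=35,
)

```text
time_s: 31.77
ee_pos: [0.6286, -0.0461, 0.1393]
orientation: [-0.486, 0.485, -0.514, 0.514]
contact_force: [0.3, 0.0, -0.2]
finger_gap: 0.0871
```

Run:
```python
from h import *
p,M,s=tool(); print(p,M.round(3),s['time_s'],s['contact_force'],s['finger_gap'])
look('side',['clamp_1'],[.1],'s14.png'); look('scene',['clamp_1'],[.1])
c=get_calibration('side'); print('grasp px',proj(c,p))
```

```text
[ 0.6285873  -0.04608863  0.13926378] [[-0.058  0.001  0.998]
 [-0.998 -0.    -0.058]
 [ 0.    -1.     0.001]] 31.7667 [ 0.32391667  0.03777654 -0.23143637] 0.08712697532741383
side clamp_1 0.88 [377.7 257.3] [ 0.6153 -0.1499]
side clamp_1 0.78 [370.  222.9] [ 0.632  -0.0491]
side clamp_1 0.76 [317.9 196.6] [0.5474 0.0664]
side clamp_1 0.69 [354.6 194.4] [0.6292 0.0568]
side clamp_1 0.35 [277.7 222.4] [ 0.4483 -0.0064]
scene clamp_1 0.74 [325.6 169.8] [ 0.617  -0.0426]
scene clamp_1 0.72 [344.3 156.4] [ 0.6214 -0.1532]
scene clamp_1 0.72 [185.4 248.3] [0.648  0.4063]
scene clamp_1 0.55 [300.7 179.6] [0.6378 0.0411]
scene clamp_1 0.55 [298.4 226. ] [0.5171 0.2411]
grasp px [369.00814818 206.67955223]
```

Now I'll squeeze.

>>> carry_out(
  deltas=[
    [[0,0,0,0,255],[0,0,0,0,255],[0,0,0,0,255],[0,0,0,0,255],[0,0,0,0,255],[0,0,0,0,255],[0,0,0,0,255],[0,0,0,0,255],[0,0,0,0,255]],
  ],
  grip_force=35,
)

```text
time_s: 32.72
ee_pos: [0.6282, -0.046, 0.1383]
orientation: [0.485, -0.486, 0.514, -0.514]
contact_force: [0.6, -0.0, -1.1]
finger_gap: 0.0352
```

Run:
```python
from h import *
p,M,s=tool(); print(p,s['time_s'],s['contact_force'],s['ft_torque'],s['finger_gap'])
```

```text
[ 0.62818212 -0.04602491  0.13829101] 32.7167 [ 0.60596346 -0.04531983 -1.11499684] [-0.01185024  0.04816437 -0.02084202] 0.035151181845106655
```

>>> carry_out(
  deltas=[
    [[0,0,0,0,255],[0,0,0,0,255],[0,0,0,0,255],[0,0,0,0,255]],
  ],
  grip_force=45,
)

```text
time_s: 33.05
ee_pos: [0.6283, -0.0461, 0.1385]
orientation: [-0.485, 0.485, -0.514, 0.514]
contact_force: [-0.1, 0.9, -0.9]
finger_gap: 0.0301
```

>>> carry_out(
  deltas=[
    [[0,-0.5,0,0,255],[0,-1,0,0,255],[0,-2,0,0,255],[0,-2.5,0,0,255],[0,-2.5,0,0,255],[0,-1,0,0,255],[0,0,0,0,255],[0,0,0,0,255]],
  ],
)

```text
time_s: 33.72
ee_pos: [0.6285, -0.046, 0.2339]
orientation: [-0.486, 0.485, -0.514, 0.514]
contact_force: [-1.0, 0.0, -1.0]
finger_gap: 0.0304
```

Run:
```python
from h import *
p,M,s=tool(); print(p,s['time_s'],s['contact_force'],s['ft_torque'],s['finger_gap'])
capture('side'); im=capture('side'); c=get_calibration('side')
print('pin expect',proj(c,p+[0,0,-.038]))
for r in spot_point('side','clamp_1'): print(round(r['conf'],2),r['at'])
cv2.imwrite('pics/s15.png',cv2.resize(im[100:300,240:440,::-1],None,fx=3,fy=3,interpolation=cv2.INTER_CUBIC))
```

```text
[ 0.62848226 -0.04603587  0.23386987] 33.7167 [-1.00854761  0.00309288 -1.02024987] [-0.02473929  0.05102779  0.00618344] 0.030364140843948496
pin expect [370.57702054 182.74430635]
0.88 [316.8, 195.2]
0.82 [359.2, 196.7]
0.64 [382.5, 257.7]
0.58 [370.5, 186.6]
0.52 [358.8, 149.5]
```

The clamp is in hand (gap 30.4 mm, 1 N). I'll carry it above station_2 and check the jig again.

>>> carry_out(
  deltas=[
    [[-0.8,0,-3,-1,255],[-0.8,0,-3.5,-1,255],[-0.8,0,-3.5,-1,255],[-0.8,0,-3.5,-1,255],[-0.8,0,-2.5,-1,255],[0,0,-1,0,255],[0,0,0,0,255],[0,0,0,0,255],[0,0,0,0,255]],
  ],
)

```text
time_s: 34.62
ee_pos: [0.4603, -0.003, 0.2333]
orientation: [0.507, -0.507, 0.493, -0.493]
contact_force: [0.5, 0.6, -0.9]
finger_gap: 0.0306
```

Run:
```python
from h import *
p,M,s=tool(); print(p,M.round(3),s['time_s'],s['finger_gap'])
look('wrist',['station_1','lift_1_mid','clamp_1','jig'],[.014,.0465,p[2]-.038,0],'w16.png')
look('side',['station_1','lift_1_mid','clamp_1'],[.014,.0465,p[2]-.038],'s16.png')
c=get_calibration('side'); print('pin expect',proj(c,p+[0,0,-.038]))
c=get_calibration('scene'); capture('scene'); print('scene pin expect',proj(c,p+[0,0,-.038]),[r['at'] for r in spot_point('scene','clamp_1')])
```

```text
[ 0.46029079 -0.00301016  0.23328557] [[ 0.029  0.     1.   ]
 [-1.    -0.     0.029]
 [ 0.    -1.     0.   ]] 34.6167 0.030551067095803946
wrist station_1 0.98 [314.7 107.7] [0.4584 0.0824]
wrist station_1 0.96 [312.5 261.8] [ 0.4614 -0.1238]
wrist station_1 0.66 [310.8 192.5] [ 0.4564 -0.0236]
wrist lift_1_mid 0.73 [308.  112.7] [0.4512 0.0759]
wrist clamp_1 0.72 [315.6 228.4] [ 0.4615 -0.0019]
wrist clamp_1 0.63 [419.9  26.7] [0.5169 0.1222]
wrist clamp_1 0.57 [496.5 146.5] [0.5738 0.0567]
wrist jig 0.69 [304.9 188.3] [ 0.4482 -0.0216]
side station_1 0.77 [286.  257.6] [ 0.4584 -0.0213]
side station_1 0.75 [293.  292.1] [ 0.458  -0.1215]
side station_1 0.7 [279.5 230.2] [0.4567 0.0738]
side lift_1_mid 0.59 [274.1 218.3] [0.4471 0.079 ]
side clamp_1 0.9 [280.9 184.1] [ 0.4603 -0.0118]
side clamp_1 0.87 [357.8 197. ] [ 0.5918 -0.0859]
side clamp_1 0.71 [315.8 193.3] [ 0.5194 -0.0572]
side clamp_1 0.61 [381.5 258.9] [ 0.5814 -0.2512]
side clamp_1 0.58 [359.6 151.2] [0.6434 0.0801]
pin expect [280.30612288 181.68711898]
scene pin expect [378.71161221 146.90244425] [[381.1, 151.3], [291.7, 196.0], [347.1, 157.0], [184.2, 249.2], [300.4, 181.0], [300.1, 226.3]]
```

The jig has been knocked about 28 mm toward -y. The stations are now near (0.458, 0.080), (0.458, -0.0225) and (0.461, -0.1225), and the wrist and side cameras agree. I'll shift over and lower the clamp onto station_2.

>>> carry_out(
  deltas=[
    [[1.0,1,-0.1,0.5,255],[1.0,1.5,0,0,255],[0,1.5,0,0,255],[0,1.5,0,0,255],[0,1.0,0,0,255],[0,0.5,0,0,255],[0,0,0,0,255],[0,0,0,0,255]],
  ],
)

```text
time_s: 35.83
ee_pos: [0.459, -0.0227, 0.1637]
orientation: [0.505, -0.505, 0.495, -0.495]
contact_force: [-1.0, 0.3, -1.0]
finger_gap: 0.0301
```

Run:
```python
from h import *
p,M,s=tool(); print(p,M.round(3),s['time_s'],s['finger_gap'],s['contact_force'])
look('wrist',['station_1','clamp_1','lift_1_mid'],[.014,p[2]-.038,.0465],'w17.png')
im=capture('side'); c=get_calibration('side')
pin=proj(c,p+[0,0,-.038]);print('pin',pin,[r['at'] for r in spot_point('side','clamp_1')], [r['at'] for r in spot_point('side','station_1')])
print('expect st', [proj(c,q).round(1) for q in ([.4585,.080,.014],[.458,-.0225,.014],[.461,-.1225,.014])])
u,v=pin.astype(int)
cv2.imwrite('pics/s17.png',cv2.resize(im[v-70:v+110,u-70:u+110,::-1],None,fx=3.3,fy=3.3,interpolation=cv2.INTER_CUBIC))
```

```text
[ 0.45902799 -0.02269131  0.16374827] [[ 0.021  0.     1.   ]
 [-1.    -0.     0.021]
 [ 0.    -1.     0.   ]] 35.8333 0.030100799976386466 [-0.99941893  0.29051122 -0.9909017 ]
wrist station_1 0.59 [309.1 276.9] [ 0.4559 -0.1261]
wrist station_1 0.56 [311.7 188.6] [ 0.4569 -0.0211]
wrist clamp_1 0.98 [565.2 125.7] [0.614  0.0497]
wrist clamp_1 0.94 [314.1 227.4] [ 0.4595 -0.021 ]
wrist lift_1_mid 0.66 [555.9 208.5] [ 0.6919 -0.0279]
wrist lift_1_mid 0.65 [303.4  84.5] [0.4483 0.0782]
pin [283.21088214 216.43505754] [[358.7, 198.2], [380.1, 260.3], [358.5, 147.7], [284.6, 219.2], [316.1, 192.1]] [[283.4, 255.5], [293.1, 290.6]]
expect st [array([279.9, 228.4]), array([285.9, 258. ]), array([294.6, 292.2])]
```

View pics/s17.png

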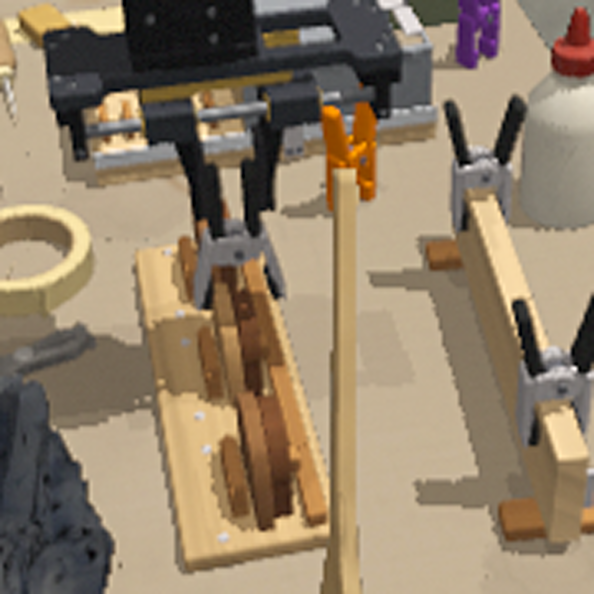

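The side crop shows the open jaws straddling the middle pair (lift and base together at about (243,330)), with all the lifts still standing. I'll lower it on.

>>> carry_out(
  deltas=[
    [[0,0.7,0,0,255],[0,0.7,0,0,255],[0,0.6,0,0,255],[0,0.5,0,0,255],[0,0.2,0,0,255],[0,0,0,0,255],[0,0,0,0,255]],
  ],
)

```text
time_s: 36.77
ee_pos: [0.4588, -0.0226, 0.1364]
orientation: [-0.505, 0.505, -0.495, 0.495]
contact_force: [0.6, 0.2, -1.2]
finger_gap: 0.0298
```

Run:
```python
from h import *
p,M,s=tool(); print(p,M.round(3),s['time_s'],s['finger_gap'],s['contact_force'])
```

```text
[ 0.45884266 -0.02256801  0.1364234 ] [[ 0.021 -0.     1.   ]
 [-1.    -0.     0.021]
 [ 0.    -1.    -0.   ]] 36.7667 0.029843056585490423 [ 0.61244167  0.23396572 -1.170547  ]
```

>>> carry_out(
  deltas=[
    [[0,0,0,0,150],[0,0,0,0,135],[0,0,0,0,120],[0,0,0,0,105],[0,0,0,0,60],[0,0,0,0,0],[0,0,0,0,0],[0,0,0,0,0]],
  ],
)

```text
time_s: 37.43
ee_pos: [0.4595, -0.0225, 0.137]
orientation: [0.506, -0.505, 0.494, -0.495]
contact_force: [0.2, 0.1, 0.2]
finger_gap: 0.0701
```

Run:
```python
from h import *
p,M,s=tool(); print(p,M.round(3),s['time_s'],s['finger_gap'],s['contact_force'])
im=capture('side'); c=get_calibration('side')
print('pin',proj(c,[.459,-.0225,.098]),[(round(r['conf'],2),r['at']) for r in spot_point('side','clamp_1')])
```

```text
[ 0.45949926 -0.02254661  0.13703952] [[ 0.021  0.002  1.   ]
 [-1.    -0.     0.021]
 [ 0.    -1.     0.002]] 37.4333 0.07007329710990122 [0.18756008 0.13174141 0.21202352]
pin [284.01303652 227.27337977] [(0.85, [358.1, 194.3]), (0.82, [358.1, 153.6]), (0.81, [379.4, 258.4]), (0.59, [283.6, 228.6]), (0.59, [316.7, 196.1])]
```

The pin is seen at (283.6,228.6) against an expected (284.0,227.3), so the clamp has stayed on the pair. Now the clamp at (0.634, 0.051) for station_1.

>>> carry_out(
  deltas=[
    [[0,-1,0,0,0],[0,-2.5,0,0,0],[0,-3,0,0,0],[0,-3,0,0,0],[-0.8,0,2,0.8,0],[-1.4,0,3.5,0.8,0],[-1.4,0,3.5,0.8,0],[-1.4,0,3.5,0.8,0],[-1.4,0,3,0.8,0],[-1.1,0,2,0.4,0]],
  ],
)

```text
time_s: 38.37
ee_pos: [0.6375, 0.0514, 0.2319]
orientation: [-0.486, 0.485, -0.514, 0.514]
contact_force: [-0.2, -0.3, 0.7]
finger_gap: 0.0868
```

>>> carry_out(
  deltas=[
    [[0,0,0,0,0],[0,0,0,0,0],[0,0,0,0,0]],
  ],
)

```text
time_s: 38.62
ee_pos: [0.6345, 0.0495, 0.2318]
orientation: [-0.486, 0.486, -0.514, 0.514]
contact_force: [-0.4, -0.3, -0.4]
finger_gap: 0.0866
```

Run:
```python
from h import *
p,M,s=tool(); print(p,M.round(3),s['time_s'],s['finger_gap'],s['contact_force'])
look('wrist',['clamp_1','station_1'],[.1,.014],'w18.png'); look('side',['clamp_1','station_1'],[.1,.014])
```

```text
[0.6344704  0.04953979 0.23177859] [[-0.056 -0.001  0.998]
 [-0.998 -0.001 -0.056]
 [ 0.001 -1.    -0.001]] 38.6167 0.08661658506310196 [-0.35126162 -0.27939342 -0.36756244]
wrist clamp_1 0.91 [313.3 194.6] [0.6335 0.0491]
wrist clamp_1 0.9 [242.9  84.9] [0.576  0.1548]
wrist clamp_1 0.74 [183.4 232.6] [0.4968 0.016 ]
wrist clamp_1 0.34 [200.4 302.1] [ 0.5008 -0.0675]
wrist station_1 0.96 [188.5 236.1] [ 0.4588 -0.0226]
wrist station_1 0.79 [200.7 301.6] [ 0.4586 -0.1257]
wrist station_1 0.68 [172.2 162.3] [0.4558 0.0785]
side clamp_1 0.83 [280.2 231.7] [ 0.4494 -0.0373]
side clamp_1 0.73 [357.9 194.4] [0.6364 0.0552]
side clamp_1 0.72 [360.2 148.9] [0.7011 0.2589]
side clamp_1 0.71 [317.7 195.9] [0.5475 0.0692]
side clamp_1 0.65 [381.8 257.7] [ 0.6223 -0.1526]
side clamp_1 0.31 [273.6 219.6] [0.4412 0.0048]
side station_1 0.74 [277.2 230. ] [0.4515 0.0757]
side station_1 0.64 [289.3 290.2] [ 0.4517 -0.1151]
side station_1 0.55 [284.  258.2] [ 0.454  -0.0223]
```

Run:
```python
from h import *
c=get_calibration('wrist'); print('wrist exp',proj(c,[.459,-.0225,.098]))
im=cv2.imread('pics/w18.png')
a=capture('side')[180:330,230:330,::-1]
b=im[100:340,90:260]
a=cv2.resize(a,None,fx=4,fy=4,interpolation=cv2.INTER_CUBIC); b=cv2.resize(b,None,fx=2.3,fy=2.3,interpolation=cv2.INTER_CUBIC)
h=max(a.shape[0],b.shape[0]); o=np.zeros((h,a.shape[1]+b.shape[1],3),np.uint8); o[:a.shape[0],:a.shape[1]]=a; o[:b.shape[0],a.shape[1]:]=b; print(o.shape)
cv2.imwrite('pics/c18.png',o)
for k in range(3): 
    capture('side'); print([(round(r['conf'],2),r['at']) for r in spot_point('side','clamp_1')][:6])
    capture('scene'); print('scene',[(round(r['conf'],2),r['at']) for r in spot_point('scene','clamp_1')])
print(proj(get_calibration('scene'),[.459,-.0225,.098]))
```

```text
wrist exp [155.58524112 267.16186051]
(600, 791, 3)
[(0.91, [281.5, 227.0]), (0.85, [357.9, 196.3]), (0.81, [358.6, 150.9]), (0.68, [277.3, 231.7]), (0.64, [318.6, 192.5]), (0.59, [377.8, 257.6])]
scene [(0.97, [382.9, 185.6]), (0.94, [183.7, 249.3]), (0.92, [343.5, 156.4]), (0.92, [298.3, 182.1]), (0.7, [302.1, 227.9])]
[(0.92, [356.3, 196.7]), (0.82, [284.1, 228.7]), (0.61, [379.6, 258.8]), (0.57, [316.1, 194.6]), (0.57, [357.1, 150.5])]
scene [(0.96, [183.7, 248.4]), (0.72, [383.6, 188.2]), (0.7, [298.3, 179.4]), (0.69, [302.4, 227.4])]
[(0.95, [358.3, 151.2]), (0.93, [355.8, 197.0]), (0.8, [284.2, 227.4]), (0.69, [379.0, 256.6]), (0.69, [318.0, 193.4])]
scene [(0.86, [382.8, 185.2]), (0.78, [301.5, 226.9]), (0.7, [298.1, 181.2]), (0.66, [183.4, 246.3])]
[381.04155063 184.87679102]
```

View pics/c18.png

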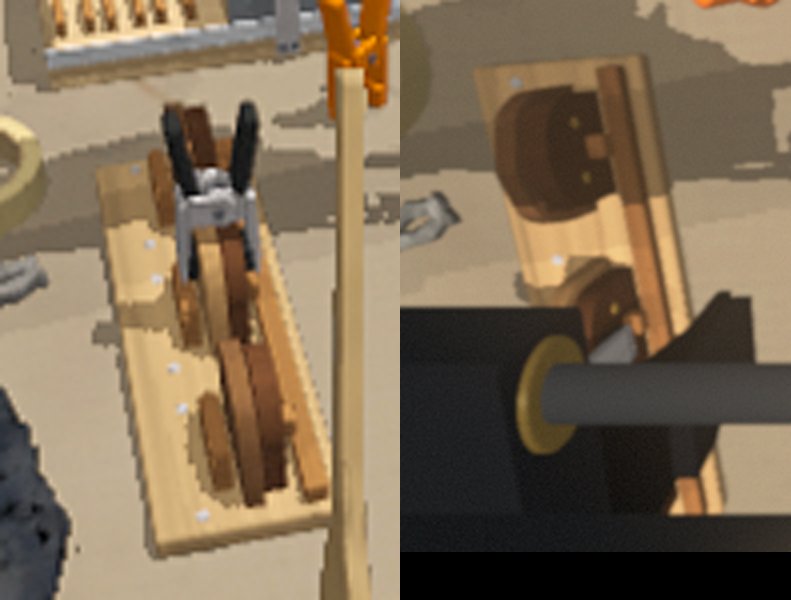

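The combined view shows the first clamp upright on the middle pair. That was my 16th picture, so from here I rely on the networks, forces and gaps. Now the second clamp.

>>> carry_out(
  deltas=[
    [[0,1.5,0,0,0],[0,2,0,0,0],[0,2.5,0,0,0],[0,2,0,0,0],[0,1.0,0,0,0],[0,0.4,0,0,0],[0,0,0,0,0],[0,0,0,0,255],[0,0,0,0,255],[0,0,0,0,255]],
  ],
  grip_force=45,
)

```text
time_s: 40.4
ee_pos: [0.6359, 0.0502, 0.1391]
orientation: [-0.487, 0.485, -0.513, 0.514]
contact_force: [-0.4, 0.8, -0.5]
finger_gap: 0.0746
```

>>> carry_out(
  deltas=[
    [[0,0,0,0,255],[0,0,0,0,255],[0,0,0,0,255],[0,0,0,0,255],[0,0,0,0,255],[0,0,0,0,255],[0,0,0,0,255],[0,0,0,0,255],[0,0,0,0,255],[0,0,0,0,255]],
  ],
)

```text
time_s: 41.23
ee_pos: [0.6349, 0.0501, 0.1375]
orientation: [0.486, -0.486, 0.514, -0.514]
contact_force: [0.3, 0.5, -0.3]
finger_gap: 0.0302
```

Run:
```python
from h import *
p,M,s=tool(); print(p,s['time_s'],s['contact_force'],s['ft_torque'],s['finger_gap'])
```

```text
[0.63489633 0.05006229 0.13746868] 41.2333 [ 0.3110536   0.49419841 -0.30923824] [ 0.0564198  -0.0152844   0.01060294] 0.030185327520670567
```

>>> carry_out(
  deltas=[
    [[0,-0.5,0,0,255],[0,-1.5,0,0,255],[0,-2.5,0,0,255],[0,-2.5,0,0,255],[0,-2.5,0,0,255],[-0.4,0,-2.0,-0.9,255],[-0.5,0,-3.5,-0.9,255],[-0.5,0,-3.5,-0.9,255],[-0.5,0,-3.5,-0.9,255],[-0.4,0,-3,-0.8,255]],
  ],
)

```text
time_s: 42.07
ee_pos: [0.4784, 0.0772, 0.2329]
orientation: [0.506, -0.506, 0.494, -0.494]
contact_force: [-0.5, -0.2, -0.3]
finger_gap: 0.0303
```

>>> carry_out(
  deltas=[
    [[0,0,-2.1,0,255],[0,0,0,0,255],[0,0,0,0,255],[0,0,0,0,255]],
  ],
)

```text
time_s: 42.4
ee_pos: [0.4605, 0.076, 0.2333]
orientation: [0.506, -0.505, 0.494, -0.495]
contact_force: [-0.0, 0.5, -0.9]
finger_gap: 0.0304
```

Run:
```python
from h import *
p,M,s=tool(); print(p,M.round(3),s['time_s'],s['finger_gap'],s['contact_force'])
look('wrist',['station_1','clamp_1','lift_1_mid','jig'],[.014,p[2]-.038,.0465,0],'w19.png'); look('side',['station_1','lift_1_mid'],[.014,.0465]); look('scene',['station_1','lift_1_mid'],[.014,.0465])
for n in ['side','scene']: print(n,proj(get_calibration(n),p+[0,0,-.038]).round(1),[(round(r['conf'],2),r['at']) for r in spot_point(n,'clamp_1')])
```

```text
[0.46048683 0.07598128 0.23331211] [[ 0.021  0.002  1.   ]
 [-1.     0.     0.021]
 [-0.    -1.     0.002]] 42.4 0.03042569064869108 [-0.0417031   0.47755049 -0.88489456]
wrist station_1 0.85 [311.7 311.9] [ 0.4613 -0.1267]
wrist station_1 0.74 [310.2 248.6] [ 0.4574 -0.0246]
wrist station_1 0.69 [312.1 172.1] [0.458  0.0825]
wrist clamp_1 0.98 [407.4 107. ] [0.5158 0.1572]
wrist clamp_1 0.68 [312.1 225.5] [0.4593 0.0792]
wrist clamp_1 0.56 [306.4 279.3] [0.456  0.0379]
wrist lift_1_mid 0.67 [303.8 181.8] [0.4486 0.0767]
wrist lift_1_mid 0.49 [308.3 279. ] [ 0.4558 -0.0522]
wrist jig 0.68 [302.  242.6] [ 0.4454 -0.0222]
side station_1 0.74 [293.6 291.8] [ 0.4593 -0.121 ]
side station_1 0.63 [277.3 231.5] [0.4511 0.0702]
side station_1 0.56 [285.9 257.9] [ 0.4581 -0.0222]
side lift_1_mid 0.56 [274.  219.1] [0.4465 0.0761]
side lift_1_mid 0.43 [291.5 281.9] [ 0.4561 -0.1254]
scene station_1 0.92 [394.8 202.9] [ 0.4572 -0.1149]
scene station_1 0.71 [361.5 237.8] [0.4549 0.087 ]
scene station_1 0.55 [378.6 217.9] [ 0.4601 -0.0186]
scene station_1 0.36 [383.4 225.9] [0.4344 0.0132]
scene lift_1_mid 0.75 [368.2 222.9] [0.4463 0.073 ]
scene lift_1_mid 0.7 [289.5 287. ] [0.4667 0.3523]
side [275.5 161.7] [(0.96, [318.2, 194.4]), (0.87, [281.5, 228.0]), (0.85, [273.4, 167.1]), (0.81, [360.4, 148.9]), (0.65, [379.9, 259.2])]
scene [363.3 157.7] [(0.79, [344.6, 158.0]), (0.68, [381.5, 188.8]), (0.63, [364.2, 161.1]), (0.55, [181.6, 247.9]), (0.5, [302.4, 229.7])]
```

>>> carry_out(
  deltas=[
    [[-0.2,1.5,-0.3,0,255],[0,2,0,0,255],[0,2,0,0,255],[0,1.5,0,0,255],[0,0.8,0,0,255],[0,0.6,0,0,255],[0,0.5,0,0,255],[0,0.5,0,0,255],[0,0.2,0,0,255],[0,0,0,0,255]],
  ],
)

```text
time_s: 43.88
ee_pos: [0.4566, 0.078, 0.1365]
orientation: [0.505, -0.505, 0.495, -0.495]
contact_force: [0.3, -0.1, 0.1]
finger_gap: 0.03
```

Run:
```python
from h import *
p,M,s=tool(); print(p,M.round(3),s['time_s'],s['finger_gap'],s['contact_force'])
look('side',['station_1'],[.014])
for n in ['side']: print(n,proj(get_calibration(n),p+[0,0,-.038]).round(1),[(round(r['conf'],2),r['at']) for r in spot_point(n,'clamp_1')])
```

```text
[0.45660819 0.07801344 0.13653422] [[ 0.021  0.     1.   ]
 [-1.    -0.     0.021]
 [ 0.    -1.     0.   ]] 43.8833 0.030045942289890316 [ 0.29866055 -0.0701852   0.0804684 ]
side station_1 0.95 [292.5 293.2] [ 0.4566 -0.1241]
side station_1 0.61 [285.1 258.8] [ 0.456  -0.0246]
side station_1 0.58 [278.9 227.6] [0.4565 0.0836]
side [276.7 199.4] [(0.92, [277.0, 201.9]), (0.75, [382.7, 257.8]), (0.75, [283.8, 228.1]), (0.73, [314.5, 193.7]), (0.65, [357.8, 154.7])]
```

>>> carry_out(
  deltas=[
    [[0,0,0,0,150],[0,0,0,0,135],[0,0,0,0,120],[0,0,0,0,105],[0,0,0,0,60],[0,0,0,0,0],[0,0,0,0,0],[0,0,0,0,0],[0,0,0,0,0],[0,0,0,0,0]],
  ],
)

```text
time_s: 44.87
ee_pos: [0.4568, 0.0781, 0.1367]
orientation: [0.505, -0.505, 0.495, -0.495]
contact_force: [0.0, 0.2, -0.2]
finger_gap: 0.0823
```

>>> carry_out(
  deltas=[
    [[0,-1,0,0,0],[0,-2.5,0,0,0],[0,-3,0,0,0],[0,-3,0,0,0],[0,0,0,0,0],[0,0,0,0,0]],
  ],
)

```text
time_s: 45.37
ee_pos: [0.4579, 0.0783, 0.2342]
orientation: [0.507, -0.504, 0.494, -0.496]
contact_force: [-1.1, 0.7, -0.5]
finger_gap: 0.0869
```

Run:
```python
from h import *
p,M,s=tool(); print(p,M.round(3),s['time_s'],s['finger_gap'],s['contact_force'])
c=get_calibration('side');e=get_calibration('scene')
for k in range(2):
    capture('side');print([(round(r['conf'],2),r['at']) for r in spot_point('side','clamp_1')],[(round(r['conf'],2),r['at']) for r in spot_point('side','lift_1_mid')])
    capture('scene');print('scene',[(round(r['conf'],2),r['at']) for r in spot_point('scene','clamp_1')],[(round(r['conf'],2),r['at']) for r in spot_point('scene','lift_1_mid')])
for q in ([.457,.078,.098],[.459,-.0225,.098],[.452,.078,.0465],[.453,-.0225,.0465],[.456,-.1225,.0465]): print(proj(c,q).round(1),proj(e,q).round(1))
```

```text
[0.45791835 0.07832084 0.23418143] [[ 0.021  0.005  1.   ]
 [-1.     0.001  0.021]
 [-0.001 -1.     0.005]] 45.3667 0.08689142152452015 [-1.08398822  0.67148158 -0.50871745]
[(0.94, [282.6, 228.1]), (0.94, [275.4, 199.4]), (0.73, [382.3, 259.2]), (0.71, [358.2, 150.0]), (0.67, [317.1, 194.5])] [(0.54, [274.5, 217.3])]
scene [(0.73, [343.9, 158.3]), (0.67, [180.8, 248.9]), (0.66, [385.4, 186.6]), (0.56, [365.5, 204.4]), (0.47, [302.1, 226.6])] [(0.77, [367.9, 223.7])]
[(0.93, [273.5, 200.6]), (0.9, [284.7, 228.7]), (0.76, [318.4, 194.8]), (0.67, [359.0, 150.3]), (0.65, [380.7, 256.2])] [(0.53, [275.9, 219.9]), (0.32, [325.3, 144.1])]
scene [(0.88, [186.4, 250.5]), (0.79, [344.6, 157.2]), (0.71, [385.5, 185.8]), (0.67, [378.7, 217.0]), (0.66, [301.0, 229.8]), (0.65, [364.4, 204.8])] [(0.71, [367.7, 224.0])]
[276.9 199.6] [363.3 201.3]
[284.  227.3] [381.  184.9]
[276.3 218.3] [364.8 223.3]
[282.6 246.9] [382.6 205.5]
[291.2 280.8] [397.  190.2]
```

>>> carry_out(
  deltas=[
    [[2,0,1.5,0.5,0],[2.8,0,2.2,0.6,0],[2.8,0,2.2,0.6,0],[2.8,0,2.2,0.6,0],[2.8,0,2.2,0.6,0],[2.8,0,2.2,0.6,0],[2.8,0,2.2,0.5,0],[2.2,0,1.4,0.4,0],[1.4,0,0.6,0,0],[0,0,0,0,0]],
  ],
)

```text
time_s: 46.8
ee_pos: [0.6197, -0.153, 0.2307]
orientation: [-0.484, 0.485, -0.515, 0.515]
contact_force: [-0.5, -0.4, 0.5]
finger_gap: 0.0871
```

>>> carry_out(
  deltas=[
    [[0,0,0,0,0],[0,0,0,0,0]],
  ],
)

```text
time_s: 46.97
ee_pos: [0.6194, -0.1463, 0.2316]
orientation: [0.487, -0.486, 0.514, -0.513]
contact_force: [-0.4, 0.2, -0.3]
finger_gap: 0.0871
```

Run:
```python
from h import *
p,M,s=tool(); print(p,M.round(3),s['time_s'],s['finger_gap'],s['contact_force'])
for k in range(2): look('wrist',['clamp_1','station_1'],[.1,.014],'w20.png')
c=get_calibration('wrist'); print(proj(c,[.4565,.078,.098]),proj(c,[.459,-.0225,.098]))
for k in range(2): look('side',['clamp_1'],[.1])
```

```text
[ 0.61938229 -0.14632436  0.23156326] [[-0.054 -0.     0.999]
 [-0.999  0.001 -0.054]
 [-0.001 -1.    -0.   ]] 46.9667 0.08708176516772548 [-0.43414508  0.16586262 -0.32020464]
wrist clamp_1 0.93 [316.8 204.8] [ 0.6215 -0.1566]
wrist clamp_1 0.93 [127.8  70.8] [ 0.4599 -0.0233]
wrist station_1 0.96 [187.3 166.6] [ 0.4591 -0.1233]
wrist station_1 0.68 [126.6  72.7] [ 0.4073 -0.01  ]
wrist station_1 0.63 [170.  79.] [ 0.4566 -0.0195]
wrist clamp_1 0.98 [125.7  70.2] [ 0.4584 -0.0235]
wrist clamp_1 0.96 [315.5 202.4] [ 0.6206 -0.1549]
wrist station_1 0.87 [186.4 165.4] [ 0.4585 -0.1226]
wrist station_1 0.81 [170.1  78.7] [ 0.4571 -0.02  ]
[ 95.26032155 -67.10064828] [127.14674657  68.63611228]
side clamp_1 0.96 [284.2 227.8] [ 0.4589 -0.0268]
side clamp_1 0.68 [275.1 203.8] [0.4509 0.06  ]
side clamp_1 0.63 [381.8 257.8] [ 0.6222 -0.1528]
side clamp_1 0.62 [317.6 194.2] [0.5486 0.0758]
side clamp_1 0.5 [359.6 150.4] [0.6973 0.2514]
side clamp_1 0.96 [380.5 257.9] [ 0.6198 -0.1526]
side clamp_1 0.92 [280.7 229.2] [ 0.4514 -0.0297]
side clamp_1 0.74 [317.8 194.7] [0.5486 0.0738]
side clamp_1 0.62 [273.5 202.2] [0.4482 0.0668]
side clamp_1 0.46 [361.3 152.7] [0.6981 0.2383]
```

>>> carry_out(
  deltas=[
    [[0.8,1.5,0.2,0,0],[0,2,0,0,0],[0,2.5,0,0,0],[0,2,0,0,0],[0,1.0,0,0,0],[0,0.4,0,0,0],[0,0,0,0,0],[0,0,0,0,0]],
  ],
)

```text
time_s: 48.13
ee_pos: [0.622, -0.1566, 0.1387]
orientation: [-0.486, 0.486, -0.513, 0.514]
contact_force: [-0.3, 0.3, 0.7]
finger_gap: 0.0872
```

>>> carry_out(
  deltas=[
    [[0,0,0,0,255],[0,0,0,0,255],[0,0,0,0,255],[0,0,0,0,255],[0,0,0,0,255],[0,0,0,0,255],[0,0,0,0,255],[0,0,0,0,255],[0,0,0,0,255],[0,0,0,0,255]],
  ],
  grip_force=45,
)

```text
time_s: 48.97
ee_pos: [0.6212, -0.1565, 0.1373]
orientation: [0.486, -0.486, 0.514, -0.514]
contact_force: [0.0, -0.1, -0.4]
finger_gap: 0.0301
```

>>> carry_out(
  deltas=[
    [[0,0,0,0,255],[0,0,0,0,255],[0,0,0,0,255]],
  ],
)

```text
time_s: 49.22
ee_pos: [0.6213, -0.1565, 0.1375]
orientation: [-0.486, 0.486, -0.514, 0.514]
contact_force: [-0.1, 0.5, 0.3]
finger_gap: 0.0305
```

>>> carry_out(
  deltas=[
    [[0,-0.5,0,0,255],[0,-1.5,0,0,255],[0,-2.5,0,0,255],[0,-2.5,0,0,255],[0,-2.5,0,0,255],[-0.4,0,-2.0,-0.9,255],[-0.6,0,-3.5,-0.9,255],[-0.6,0,-3.5,-0.9,255],[-0.6,0,-3.2,-0.9,255],[-0.5,0,-2.5,-0.8,255]],
  ],
)

```text
time_s: 50.05
ee_pos: [0.4727, -0.1256, 0.2329]
orientation: [-0.505, 0.505, -0.495, 0.495]
contact_force: [0.4, -0.9, -0.5]
finger_gap: 0.0301
```

>>> carry_out(
  deltas=[
    [[0,0,-1.3,0,255],[0,0,0,0,255],[0,0,0,0,255],[0,0,0,0,255]],
  ],
)

```text
time_s: 50.38
ee_pos: [0.4629, -0.1263, 0.2332]
orientation: [0.506, -0.505, 0.494, -0.495]
contact_force: [0.1, -0.0, -1.2]
finger_gap: 0.0304
```

Run:
```python
from h import *
p,M,s=tool(); print(p,M.round(3),s['time_s'],s['finger_gap'],s['contact_force'])
for k in range(2): look('wrist',['station_1','clamp_1','lift_1_mid'],[.014,.098,.0465],'w21.png')
look('side',['station_1','lift_1_mid'],[.014,.0465])
for n in ['side']: print(n,proj(get_calibration(n),p+[0,0,-.038]).round(1),[(round(r['conf'],2),r['at']) for r in spot_point(n,'clamp_1')])
```

```text
[ 0.46290982 -0.12634512  0.23315222] [[ 0.021  0.002  1.   ]
 [-1.    -0.     0.021]
 [ 0.    -1.     0.002]] 50.3833 0.030419048971865408 [ 0.07526991 -0.01220473 -1.16070223]
wrist station_1 0.92 [310.4 173.4] [ 0.4582 -0.1216]
wrist station_1 0.77 [313.8  88.2] [ 0.4604 -0.019 ]
wrist clamp_1 0.88 [309.6  84.6] [ 0.4568 -0.0237]
wrist clamp_1 0.55 [315.7 222.9] [ 0.4654 -0.1575]
wrist station_1 0.84 [311.3  89.1] [ 0.4567 -0.02  ]
wrist station_1 0.58 [316.3 173.8] [ 0.4649 -0.1217]
wrist clamp_1 0.8 [314.  222.6] [ 0.4629 -0.157 ]
wrist clamp_1 0.59 [308.7  84.2] [ 0.4553 -0.0234]
side station_1 0.69 [285.9 256. ] [ 0.4589 -0.0163]
side station_1 0.62 [292.1 291.4] [ 0.4566 -0.1193]
side station_1 0.62 [278.6 233. ] [0.4533 0.0641]
side lift_1_mid 0.61 [275. 221.] [0.4479 0.0686]
side [291.2 219.8] [(0.84, [316.2, 194.3]), (0.76, [360.3, 149.6]), (0.67, [290.2, 222.0]), (0.64, [277.6, 199.9]), (0.61, [284.4, 227.2])]
```

>>> carry_out(
  deltas=[
    [[-0.3,1.5,-0.2,0,255],[0,2,0,0,255],[0,2,0,0,255],[0,1.5,0,0,255],[0,0.8,0,0,255],[0,0.6,0,0,255],[0,0.5,0,0,255],[0,0.5,0,0,255],[0,0.2,0,0,255],[0,0,0,0,255]],
  ],
)

```text
time_s: 51.82
ee_pos: [0.46, -0.1234, 0.1366]
orientation: [0.505, -0.505, 0.495, -0.495]
contact_force: [-0.1, 0.1, -1.1]
finger_gap: 0.0302
```

Run:
```python
from h import *
p,M,s=tool(); print(p,M.round(3),s['time_s'],s['finger_gap'],s['contact_force'])
look('side',['station_1'],[.014])
for n in ['side']: print(n,proj(get_calibration(n),p+[0,0,-.038]).round(1),[(round(r['conf'],2),r['at']) for r in spot_point(n,'clamp_1')])
```

```text
[ 0.45996465 -0.1234038   0.13655689] [[ 0.021  0.     1.   ]
 [-1.    -0.     0.021]
 [ 0.    -1.     0.   ]] 51.8167 0.030194692607833678 [-0.12292662  0.13804034 -1.13502141]
side station_1 0.96 [281.6 230.8] [0.4612 0.0706]
side station_1 0.94 [292.5 290.4] [ 0.4577 -0.1169]
side station_1 0.9 [283.  256.4] [ 0.4526 -0.0162]
side [292.  260.7] [(0.7, [292.2, 262.3]), (0.67, [360.8, 150.6]), (0.61, [282.9, 227.0]), (0.56, [319.2, 194.6])]
```

>>> carry_out(
  deltas=[
    [[0,0,0,0,150],[0,0,0,0,135],[0,0,0,0,120],[0,0,0,0,105],[0,0,0,0,60],[0,0,0,0,0],[0,0,0,0,0],[0,0,0,0,0],[0,0,0,0,0],[0,0,0,0,0]],
  ],
)

```text
time_s: 52.8
ee_pos: [0.46, -0.1234, 0.1367]
orientation: [0.505, -0.505, 0.495, -0.495]
contact_force: [0.9, 0.2, 0.4]
finger_gap: 0.0821
```

>>> carry_out(
  deltas=[
    [[0,-1,0,0,0],[0,-2.5,0,0,0],[0,-3,0,0,0],[0,-3,0,0,0],[-2,-2,0,0,0],[-3,0,2,0,0],[-3,0,3,0,0],[-3,0,3,0,0],[0,0,0,0,0],[0,0,0,0,0]],
  ],
)

```text
time_s: 53.63
ee_pos: [0.5373, -0.0103, 0.2517]
orientation: [0.506, -0.506, 0.494, -0.493]
contact_force: [-0.5, -0.6, -0.6]
finger_gap: 0.0868
```

Run:
```python
from h import *
p,M,s=tool(); print(p,M.round(3),s['time_s'],s['finger_gap'],s['contact_force'])
for k in range(3): look('wrist',['station_1','clamp_1','lift_1_mid'],[.014,.098,.0465],'w22.png')
look('side',['clamp_1','lift_1_mid'],[.098,.0465],'s22.png'); look('scene',['clamp_1','lift_1_mid','latch_top'],[.098,.0465,.1])
```

```text
[ 0.53733076 -0.01027553  0.25169513] [[ 0.026 -0.     1.   ]
 [-1.     0.001  0.026]
 [-0.001 -1.    -0.   ]] 53.6333 0.08680871068623633 [-0.50089805 -0.59303587 -0.60734908]
wrist station_1 0.95 [250.9  99.7] [0.4544 0.0812]
wrist station_1 0.75 [259.1 249.5] [ 0.4587 -0.1252]
wrist clamp_1 0.77 [345.9  24.2] [0.5622 0.1449]
wrist clamp_1 0.64 [234.2 100.6] [0.4557 0.0756]
wrist clamp_1 0.59 [243. 280.] [ 0.4555 -0.1239]
wrist clamp_1 0.55 [242.2 199.6] [ 0.459  -0.0258]
wrist lift_1_mid 0.76 [239.6 104. ] [0.448  0.0745]
wrist station_1 0.88 [258.9 178.7] [ 0.4611 -0.0219]
wrist station_1 0.59 [260.9 248.6] [ 0.4606 -0.1255]
wrist station_1 0.59 [252.3  96.6] [0.4563 0.0833]
wrist clamp_1 0.8 [344.6  16.9] [0.561  0.1489]
wrist clamp_1 0.67 [232.2  96. ] [0.4539 0.0783]
wrist clamp_1 0.58 [238.6 197.6] [ 0.4547 -0.0252]
wrist clamp_1 0.57 [244.1 275.8] [ 0.4562 -0.12  ]
wrist lift_1_mid 0.71 [241.8 100.6] [0.4507 0.0767]
wrist station_1 0.81 [257.7 249.3] [ 0.4563 -0.1258]
wrist station_1 0.8 [255.9 177. ] [ 0.4575 -0.0187]
wrist station_1 0.56 [252.4  99.5] [0.4565 0.0807]
wrist
[... 192 characters left out ...]
]
side clamp_1 0.95 [290.8 260. ] [ 0.4581 -0.1204]
side clamp_1 0.86 [283.  226.4] [ 0.4574 -0.0192]
side clamp_1 0.82 [276.  199.8] [0.4549 0.0775]
side clamp_1 0.69 [358.5 152.3] [0.6927 0.2455]
side clamp_1 0.61 [316.1 193.5] [0.5464 0.0822]
side lift_1_mid 0.52 [275.5 219.4] [0.4497 0.0743]
scene clamp_1 0.98 [384.2 188. ] [ 0.4456 -0.0091]
scene clamp_1 0.9 [395.5 173.6] [ 0.4557 -0.104 ]
scene clamp_1 0.76 [364.3 202.6] [0.4524 0.0827]
scene clamp_1 0.76 [299.5 227.9] [0.5132 0.2435]
scene clamp_1 0.55 [187.3 248.5] [0.6472 0.4029]
scene lift_1_mid 0.6 [367.3 222.5] [0.4487 0.0722]
scene lift_1_mid 0.52 [396.8 174.2] [ 0.4964 -0.2244]
scene latch_top 0.59 [234.  226.5] [0.625  0.3017]
```

All three clamps sit at the right places, with pin heights near 0.098 seen by both the wrist and side cameras. I'll close the fingers, move toward the latch, and re-measure lift 1's centring on the way.

>>> carry_out(
  deltas=[
    [[-3,0,0,0,255],[-3.8,0,0,0,255],[-3.8,0,0,0,255],[0,0,0,0,255],[0,0,0,0,255],[0,0,0,0,255]],
  ],
  grip_force=15,
)

```text
time_s: 55.08
ee_pos: [0.5343, 0.0926, 0.2515]
orientation: [-0.505, 0.506, -0.494, 0.495]
contact_force: [0.0, -0.1, -0.8]
finger_gap: 0.0548
```

Run:
```python
from h import *
p,M,s=tool(); print(p,s['time_s'],s['finger_gap'])
c=None; D=[]
for k in range(6):
    im=capture('wrist'); c=get_calibration('wrist')
    st=[onz(c,r['at'],.014)[:2] for r in spot_point('wrist','station_1')]; li=[onz(c,r['at'],.0465)[:2] for r in spot_point('wrist','lift_1_mid')]
    print([q.round(4).tolist() for q in st],[q.round(4).tolist() for q in li])
cv2.imwrite('pics/w23.png',im[:,:,::-1])
# grey-level map of the region round station 1, along jig y at several image rows
g=im.astype(int)
a=proj(c,[.4525,.08,.079]); print('crown px',a, 'ends half height',proj(c,[.4475,.08-.0345,.0465]),proj(c,[.4475,.08+.0345,.0465]),'base ends',proj(c,[.469,.08-.028,.04]),proj(c,[.469,.08+.028,.04]),'fence',proj(c,[.44,.08-.022,.035]),proj(c,[.44,.08+.022,.035]))
```

```text
[0.53434458 0.09264675 0.25145369] 55.0833 0.054787444322953925
[[0.455, 0.0795], [0.4612, -0.0244]] [[0.4508, 0.0748]]
[[0.4581, -0.0183], [0.4572, 0.0805], [0.4584, -0.1277]] [[0.4515, 0.075]]
[[0.4616, -0.0157], [0.4582, 0.0776]] [[0.4503, 0.0802], [0.463, 0.0858]]
[[0.4603, -0.0165], [0.4564, 0.0807]] [[0.4506, 0.0744], [0.4608, 0.0885]]
[[0.4535, 0.079], [0.5019, 0.2963]] [[0.45, 0.0721]]
[[0.4575, 0.08]] [[0.4524, 0.0795], [0.44, 0.0648]]
crown px [242.4091332  195.04952344] ends half height [245.85361893 214.36824508] [243.41713959 160.74738355] base ends [263.34234735 208.34811333] [262.14519079 165.56312363] fence [241.72706975 202.37845752] [240.10050487 169.14182757]
```

Lift 1's centre averages 3.5 mm off the station (the limit is 8) at x ≈ -5 mm, so it is fine. Now to shut the cover.

>>> carry_out(
  deltas=[
    [[-2.6,0,1.2,0,255],[-3.4,0,1.5,0,255],[-3.4,0,1.5,0,255],[-3.4,0,1.5,0,255],[-3.4,0,1.5,0,255],[-2.6,0,1.2,0,255],[-1.6,0,0.6,0,255],[0,2.5,0,0,255],[0,2.5,0,0,255],[0,2.5,0,0,255]],
  ],
)

```text
time_s: 56.82
ee_pos: [0.6202, 0.2998, 0.1757]
orientation: [0.506, -0.505, 0.494, -0.495]
contact_force: [0.8, -0.8, -0.2]
finger_gap: 0.0002
```

>>> carry_out(
  deltas=[
    [[0,2.5,0,0,255],[0,1.5,0,0,255],[0,0,0,0,255],[0,0,0,0,255],[0,0,0,0,255]],
  ],
)

```text
time_s: 57.23
ee_pos: [0.6208, 0.2995, 0.138]
orientation: [0.506, -0.504, 0.495, -0.495]
contact_force: [-0.5, -0.1, 1.0]
finger_gap: 0.0004
```

Run:
```python
from h import *
p,M,s=tool(); print(p,M.round(3),s['time_s'],s['finger_gap'],s['contact_force'])
for k in range(2): look('side',['latch_top'],[.1]); look('scene',['latch_top'],[.1])
```

```text
[0.62077663 0.29948961 0.13804059] [[ 0.021  0.002  1.   ]
 [-1.     0.001  0.021]
 [-0.001 -1.     0.002]] 57.2333 0.0003553574386803819 [-0.53636823 -0.09608639  1.04326616]
side latch_top 0.59 [327.9 145.9] [0.6216 0.2947]
scene latch_top 0.8 [232.5 224.7] [0.6323 0.2973]
side latch_top 0.73 [326.9 145.6] [0.6193 0.297 ]
scene latch_top 0.67 [320.3 205.2] [0.5262 0.1414]
scene latch_top 0.65 [232.5 226.8] [0.6267 0.304 ]
```

>>> carry_out(
  deltas=[
    [[0.1,1.0,-0.1,0,255],[0,0.8,0,0,255],[0,0.4,0,0,255],[0,0.3,0,0,255],[0,0.3,0,0,255],[0,0,0,0,255],[0,0,0,0,255]],
  ],
)

```text
time_s: 58.22
ee_pos: [0.6197, 0.2978, 0.1095]
orientation: [0.505, -0.505, 0.494, -0.495]
contact_force: [-0.8, -2.1, 5.1]
finger_gap: -0.0002
```

>>> carry_out(
  deltas=[
    [[0,0.1,-0.6,0,255],[0,0,-1.0,0,255],[0,0,-1.3,0,255],[0,0,-1.4,0,255],[0,0,-1.4,0,255],[0,0,-1.4,0,255],[0,0,-1.4,0,255],[0,0,-1.4,0,255],[0,0,-1.4,0,255],[0,0,-1.0,0,255]],
  ],
)

```text
time_s: 59.05
ee_pos: [0.4977, 0.2942, 0.1094]
orientation: [0.506, -0.504, 0.493, -0.496]
contact_force: [4.9, -0.6, 6.2]
finger_gap: 0.0004
```

>>> carry_out(
  deltas=[
    [[0,0,-0.3,0,255],[0,0,-0.2,0,255],[0,0,0,0,255]],
  ],
)

```text
time_s: 59.3
ee_pos: [0.4933, 0.2953, 0.1094]
orientation: [0.507, -0.503, 0.494, -0.496]
contact_force: [2.1, -1.4, 6.7]
finger_gap: 0.0007
```

>>> carry_out(
  deltas=[
    [[0,0,-0.2,0,255],[0,0,-0.1,0,255],[0,0,0,0,255]],
  ],
)

```text
time_s: 59.55
ee_pos: [0.4909, 0.2955, 0.1094]
orientation: [0.507, -0.503, 0.494, -0.496]
contact_force: [3.8, -0.2, 5.2]
finger_gap: 0.0003
```

>>> carry_out(
  deltas=[
    [[0,0,-0.15,0,255],[0,0,0,0,255],[0,0,0,0,255]],
  ],
)

```text
time_s: 59.8
ee_pos: [0.4895, 0.2955, 0.1094]
orientation: [0.507, -0.503, 0.494, -0.496]
contact_force: [3.3, -1.0, 4.9]
finger_gap: 0.0005
```

>>> carry_out(
  deltas=[
    [[0,0,-0.2,0,255],[0,0,0,0,255],[0,0,0,0,255]],
  ],
)

```text
time_s: 60.05
ee_pos: [0.4874, 0.2955, 0.1094]
orientation: [0.507, -0.503, 0.494, -0.496]
contact_force: [3.2, -0.5, 5.7]
finger_gap: 0.0003
```

>>> carry_out(
  deltas=[
    [[0,0,-0.2,0,255],[0,0,0,0,255],[0,0,0,0,255]],
  ],
)

```text
time_s: 60.3
ee_pos: [0.4862, 0.2955, 0.1096]
orientation: [0.508, -0.503, 0.494, -0.496]
contact_force: [5.0, 0.6, 4.7]
finger_gap: 0.0005
```

Run:
```python
from h import *
p,M,s=tool(); print(p,s['time_s'],s['contact_force'])
for k in range(2): look('side',['latch_top'],[.094]); look('wrist',['latch_top'],[.094],'w24.png')
```

```text
[0.48623744 0.29550385 0.10961128] 60.3 [5.04139804 0.55221186 4.70294905]
side latch_top 0.6 [285.1 151. ] [0.5066 0.3034]
wrist latch_top 0.85 [333.3 239.6] [0.4981 0.2984]
side latch_top 0.62 [285.  153.6] [0.5043 0.2893]
wrist latch_top 0.78 [333.8 239.1] [0.4984 0.2987]
```

>>> carry_out(
  deltas=[
    [[0,0,-0.2,0,255],[0,0,0,0,255],[0,0,0,0,255]],
  ],
)

```text
time_s: 60.95
ee_pos: [0.486, 0.2954, 0.1102]
orientation: [0.508, -0.501, 0.493, -0.497]
contact_force: [8.2, 0.8, 5.3]
finger_gap: 0.0006
```

>>> carry_out(
  deltas=[
    [[0,0,-0.2,0,255],[0,0,0,0,255],[0,0,0,0,255]],
  ],
)

```text
time_s: 61.2
ee_pos: [0.4858, 0.2954, 0.1109]
orientation: [0.509, -0.5, 0.493, -0.498]
contact_force: [11.6, -0.1, 4.8]
finger_gap: 0.0006
```

The cover is against its shut stop (11.6 N and no further motion). I'll relax the push, then lift straight up so the latch springs up.

>>> carry_out(
  deltas=[
    [[0,0,0.3,0,255],[0,-1.0,0,0,255],[0,-1.5,0,0,255],[0,-3,0,0,255],[0,-3,0,0,255],[0,-3,0,0,255],[0,0,2,0,255],[0,0,0,0,255],[0,0,0,0,255]],
  ],
)

```text
time_s: 61.95
ee_pos: [0.502, 0.295, 0.2221]
orientation: [-0.505, 0.505, -0.495, 0.495]
contact_force: [0.2, -0.3, -0.6]
finger_gap: 0.0003
```

Run:
```python
from h import *
p,M,s=tool(); print(p,M.round(3),s['time_s'],s['contact_force'])
for k in range(3): look('wrist',['latch_top','dust_box'],[.1,0],'w25.png'); look('side',['latch_top'],[.1],'s25.png')
look('side',['clamp_1','station_1','lift_1_mid','solvent_bottle','tack_tin'],[.098,.014,.0465,0,0])
look('scene',['latch_top','clamp_1'],[.1,.098])
```

```text
[0.50195506 0.29501726 0.22212534] [[ 0.02 -0.    1.  ]
 [-1.   -0.    0.02]
 [ 0.   -1.   -0.  ]] 61.95 [ 0.19976846 -0.3007812  -0.6009683 ]
wrist latch_top 0.79 [309.8 195. ] [0.4966 0.2972]
wrist dust_box 0.97 [314.1 171.4] [0.5002 0.302 ]
side latch_top 0.46 [285.9 152.6] [0.5062 0.2832]
wrist latch_top 0.71 [311.3 198.5] [0.498  0.2941]
wrist dust_box 0.68 [313.7 171.6] [0.4997 0.3021]
side latch_top 0.46 [284.4 151.7] [0.503 0.289]
wrist latch_top 0.72 [310.8 195.3] [0.4982 0.2972]
wrist dust_box 0.76 [309.4 172. ] [0.495  0.3014]
side latch_top 0.67 [276.1 201.6] [0.4541 0.0678]
side latch_top 0.6 [286.3 152.3] [0.5075 0.2846]
side clamp_1 0.84 [290.9 263.2] [ 0.457  -0.1288]
side clamp_1 0.81 [316.6 195.4] [0.546  0.0745]
side clamp_1 0.81 [358.  151.3] [0.6929 0.2511]
side clamp_1 0.71 [273.5 201.6] [0.4487 0.0719]
side clamp_1 0.62 [282.  227.4] [ 0.455 -0.022]
side clamp_1 0.43 [284.2 181.7] [0.4828 0.1472]
side station_1 0.98 [277.6 227.5] [0.4536 0.0847]
side station_1 0.82 [291.4 294.1] [ 0.4542 -0.1259]
side station_1 0.7 [284.8 255.3] [ 0.4569 -0.0136]
side lift_1_mid 0.37 [274.8 222.2] [0.4469 0.0643]
side tack_tin 0.58 [405.6 247.9] [ 0.726  -0.0326]
scene latch_top 0.63 [287.7 241.6] [0.5021 0.3004]
scene clamp_1 0.8 [183.7 246.9] [0.657  0.4019]
scene clamp_1 0.74 [395.9 169.6] [ 0.4647 -0.1298]
scene clamp_1 0.65 [365.8 204.2] [0.4463 0.0884]
scene clamp_1 0.63 [385.4 187.1] [ 0.4452 -0.0152]
```

Latch measured at x≈0.498 (shut value about 0.498–0.501). I'll return to about the starting pose and compare the pictures with the initial ones numerically around the cover and latch.

>>> carry_out(
  deltas=[
    [[3.2,-0.2,1.5,0,0],[3.2,-0.2,1.6,0,0],[3.2,-0.2,1.6,0,0],[3.2,-0.2,1.6,0,0],[3.2,-0.2,1.6,0,0],[3.2,-0.2,1.6,0,0],[3.2,-0.2,1.6,0,0],[3.2,-0.2,1.6,0,0],[3.4,-0.2,1.5,1,0],[0,0,0,0,0]],
  ],
)

```text
time_s: 63.98
ee_pos: [0.652, -0.0026, 0.2403]
orientation: [-0.496, 0.499, -0.5, 0.504]
contact_force: [-0.6, -2.5, 0.2]
finger_gap: 0.0592
```

>>> carry_out(
  deltas=[
    [[0,0,0,0,0],[0,0,0,0,0],[0,0,0,0,0],[0,0,0,0,0],[0,0,0,0,0]],
  ],
)

```text
time_s: 64.4
ee_pos: [0.6493, 0.0102, 0.2408]
orientation: [0.502, -0.501, 0.499, -0.499]
contact_force: [-0.1, -0.7, 0.5]
finger_gap: 0.0853
```

Run:
```python
from h import *
p,M,s=tool(); print(p,s['time_s'],s['finger_gap'],s['contact_force'])
for n in ['side','scene']:
    a=cv2.imread(f'pics/{n}0.png').astype(np.float32); im=capture(n)[:,:,::-1]; cv2.imwrite(f'pics/{n}_end.png',im)
    c=get_calibration(n); x,y=proj(c,[.5,.296,.1]).astype(int); b=im.astype(np.float32)
    for nm,(x0,y0,x1,y1) in dict(latch=(x-22,y-14,x+22,y+12),cover=(x-45,y-20,x+45,y+45)).items():
        A,B=a[y0:y1,x0:x1],b[y0:y1,x0:x1]
        sh,_=cv2.phaseCorrelate(A.mean(2),B.mean(2),cv2.createHanningWindow((x1-x0,y1-y0),cv2.CV_32F)); d=np.abs(A-B).mean(2)
        print(n,nm,'shift',np.round(sh,2),'mean diff',d.mean().round(1),'>40:',(d>40).mean().round(3))
    print('1mm z:',proj(c,[.5,.296,.1])-proj(c,[.5,.296,.092]),'x4mm',proj(c,[.504,.296,.1])-proj(c,[.5,.296,.1]))
    for t,z in [('clamp_1',.098),('station_1',.014),('lift_1_mid',.0465),('latch_top',.1),('solvent_bottle',0),('tack_tin',0)]:
        print(t,[(round(r['conf'],2),onz(c,r['at'],z)[:2].round(3).tolist()) for r in spot_point(n,t) if r['conf']>.4])
```

```text
[0.64932904 0.01017528 0.24076043] 64.4 0.08529254388684544 [-0.10774724 -0.66709357  0.52091748]
side latch shift [0.51 0.47] mean diff 0.8 >40: 0.0
side cover shift [-0.02 -0.03] mean diff 3.0 >40: 0.023
1mm z: [-0.1837061  -2.66536788] x4mm [ 1.50170839 -0.16395261]
clamp_1 [(0.96, [0.46, -0.026]), (0.88, [0.45, 0.07]), (0.84, [0.549, 0.087]), (0.67, [0.699, 0.255]), (0.55, [0.459, -0.126])]
station_1 [(0.78, [0.455, -0.125]), (0.64, [0.458, 0.077]), (0.63, [0.461, -0.016])]
lift_1_mid []
latch_top [(0.73, [0.5, 0.275])]
solvent_bottle [(0.58, [0.732, 0.114])]
tack_tin [(0.89, [0.736, -0.04])]
scene latch shift [0.48 0.5 ] mean diff 0.5 >40: 0.002
scene cover shift [-0.    0.02] mean diff 1.5 >40: 0.011
1mm z: [-0.18751907 -3.85098637] x4mm [-1.85124298 -0.53097275]
clamp_1 [(0.93, [0.457, -0.108]), (0.83, [0.444, 0.091]), (0.82, [0.448, -0.012]), (0.72, [0.658, 0.408]), (0.54, [0.514, 0.24])]
station_1 [(0.94, [0.464, -0.021]), (0.57, [0.45, 0.084])]
lift_1_mid [(0.83, [0.446, 0.075])]
latch_top [(0.88, [0.506, 0.298])]
solvent_bottle [(0.66, [0.724, 0.13])]
tack_tin [(0.55, [0.727, -0.046])]
```

The latch and cover region is pixel-identical to the start (mean difference under 1 level): shut, latch up. I have time left, so I'll do one more numeric check of each lift's centring against its fence from in front of the jig.

>>> carry_out(
  deltas=[
    [[0,0,-3,0,0],[0,0,-3.7,0,0],[0,0,-3.7,0,0],[0,0,-3.7,0,0],[0,0,-3.7,0,0],[0,0,-2.6,0,0],[0,0,-1,0,0],[0,0,0,0,0],[0,0,0,0,0],[0,0,0,0,0]],
  ],
)

```text
time_s: 65.93
ee_pos: [0.437, 0.0078, 0.2409]
orientation: [0.501, -0.5, 0.499, -0.499]
contact_force: [-0.2, -0.5, 0.6]
finger_gap: 0.0871
```

Run:
```python
from h import *
p,M,s=tool(); print(p,s['time_s'])
im=capture('wrist').astype(int); c=get_calibration('wrist'); cv2.imwrite('pics/w26.png',im[:,:,::-1].astype(np.uint8))
k=.018
for nm,(sx,sy) in dict(s1=(.4567,.080),s2=(.4585,-.021),s3=(.4605,-.1235)).items():
    for lab,dx,z in [('fence',-.018,.040),('lift',-.010,.050)]:
        row=[]
        for t in range(-48,50,3):
            y=t/1000; q=proj(c,[sx+dx-k*y,sy+y,z]); u,v=int(round(q[0])),int(round(q[1]))
            row.append(f'{t}:'+','.join(str(w) for w in im[v,u]) if 0<=u<640 and 0<=v<400 else f'{t}:-')
        print(nm,lab,q.round(),' '.join(row))
```

```text
[0.4369588  0.00783133 0.24085695] 65.9333
s1 fence [315.  75.] -48:230,188,127 -45:232,189,127 -42:232,190,128 -39:231,188,125 -36:233,192,128 -33:181,143,95 -30:142,115,77 -27:146,115,78 -24:143,112,75 -21:114,82,53 -18:79,62,47 -15:69,61,51 -12:71,62,52 -9:72,64,53 -6:69,60,49 -3:71,62,51 0:71,62,51 3:70,64,53 6:70,59,50 9:82,63,47 12:118,84,54 15:125,88,57 18:122,87,57 21:146,112,73 24:170,134,90 27:170,135,91 30:168,134,92 33:239,197,132 36:246,213,142 39:238,197,132 42:186,164,130 45:189,167,133 48:190,168,133
s1 lift [323.  73.] -48:228,185,124 -45:227,182,122 -42:228,185,125 -39:230,187,124 -36:148,115,76 -33:75,56,39 -30:83,60,40 -27:88,64,45 -24:89,65,44 -21:88,63,41 -18:98,80,67 -15:117,109,103 -12:61,51,40 -9:62,51,40 -6:61,50,42 -3:63,54,43 0:61,52,41 3:65,57,46 6:64,56,46 9:225,216,210 12:104,82,63 15:133,93,61 18:145,101,67 21:139,95,63 24:124,89,60 27:112,80,56 30:171,132,87 33:244,210,140 36:244,210,140 39:214,170,117 42:184,164,132 45:185,164,130 48:190,168,135
s2 fence [316. 165.] -48:72,65,55 -45:72,64,56 -42:74,65,55 -39:67,60,52 -36:65,57,45 -33:60,51,40 -30:59,
[... 995 characters left out ...]
,89 -15:95,90,85 -12:75,71,67 -9:76,72,67 -6:74,71,66 -3:75,71,67 0:78,75,70 3:77,73,69 6:79,77,71 9:78,73,69 12:78,73,68 15:75,70,64 18:74,69,62 21:74,69,62 24:69,63,57 27:86,68,51 30:98,73,49 33:98,72,48 36:109,83,55 39:123,100,69 42:71,63,53 45:69,62,53 48:71,62,54
s3 lift [324. 246.] -48:97,79,53 -45:65,58,47 -42:62,55,45 -39:60,52,43 -36:58,52,43 -33:56,50,41 -30:67,61,55 -27:207,198,193 -24:141,135,129 -21:100,95,90 -18:96,91,86 -15:96,91,87 -12:95,87,81 -9:92,68,52 -6:80,68,57 -3:71,68,64 0:75,72,67 3:75,71,68 6:76,73,66 9:77,72,68 12:82,80,74 15:82,79,73 18:88,83,79 21:87,84,78 24:84,81,76 27:77,72,67 30:71,64,58 33:75,60,46 36:81,61,44 39:79,60,41 42:79,60,43 45:80,59,43 48:79,60,43
```

The profiles give lift 1 about 2 mm off its fence centre and lift 2 about 1 mm off. The gripper hides lift 3, but it seated cleanly at the expected pose. Handing in.

```bash
python3 -c "
from rig import *
s=read_state(); print(s['time_s'],s['contact_force'],s['finger_gap']); print(sign_off())"
```

```text
65.9833 [ 0.26181235  0.43330181 -0.79294069] 0.08699229041693764
the job is handed in; nothing more can be done
None
```

I opened the cover with the latch held down and stood all three lifts in the jig's slots. I then put one rail clamp on each pair, slid the cover shut until the latch sprang up, and handed the job in at 66 s. The system reported no verdict.

- **Jig knocked:** the jig was shifted about 28 mm toward -y before the first clamp went on. I measured the stations again and clamped at the new positions.
- **Cover and latch:** the cover stopped firmly at 11.6 N. The latch area then matched the starting pictures almost exactly (mean difference under 1 grey level), so I take it as shut with the latch up.
- **Clamps:** both fixed cameras saw all three pins over their stations, scattering up to about 15 mm in the scene camera. There are three lifts, so no spare clamps remain on the rail.
- **Lifts 1 and 2:** they sit about 2 mm and 1 mm off their fence centres, against a limit of 8 mm.
- **Lift 3 not confirmed:** the gripper blocked the final centring view of lift 3. Its centring rests on the clean seating, the pose it was placed at, and its clamp being in the right place.
- **Clamp force not measured:** I could not read the jaw forces, so the grip is judged only from the clamps staying on the pairs.
- **Bystanders:** the bottle and tin read about where they were at the start, within camera noise of roughly 1–2 cm. I left the orange and purple look-alikes alone.

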